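# Turn the model turntable bridge, put the engine on it and pack the scatter tubs

### The arm

A 6-joint arm with a two-finger parallel gripper is mounted at the origin on the work surface. World frame = base frame: x ahead of the robot, y to its left, z up, the work surface at z = 0. Lengths are in m, angles in rad, forces in N, time in s.
With the tool pointing down it reaches from about 0.3 to 0.875 m from the base axis. Payload 6.4 kg.
Tool frame: the origin (TCP) lies at the very end of the fingers, on their centre line; the grasp point (between the pads) lies 19 mm behind it (tcp_to_grasp is the distance from the TCP to the grasp point, in m); z points along the fingers, y is the direction in which the jaws open and shut (so a half turn about z gives the same grasp; the last joint's range is limited). The gripper opens to 88 mm and grips with 3 to 60 N. Pads are 18 mm wide; open, the fingers measure 123 mm over their backs; the gripper's body (75 mm by 187 mm) begins 45 mm behind the grasp point.
Start: joints at [-1.51, 0.181, 1.607, -0, 1.354, -0.206], TCP at [0.152, -0.555, 0.239] pointing down, gripper open.
Joint ranges: [-2.99, 2.99], [-0.89, 2.07], [0.3, 2.58], [-1.14, 4.28], [0, 2.63], [-3.12, 3.12]. Speed limits (rad/s): [2.57, 2.57, 3.01, 3.14, 3.14, 3.14].

### API

Orientations are given as a 3x3 rotation matrix whose columns are the frame's x, y, z axes.
In Python, from station import * gives the robot as it stands.
- The arm moves only by the shell command python3 -m crank 'ROWS' [FORCE]. ROWS is JSON, a list of rows, each a list of 3 entries, a list of its own where there are three numbers: the shift along the tool's x, y, z in mm, then the turn, a rotation vector about the tool's x, y, z in rad, then the finger opening in mm, from 0 to 88.1. In form: [[[tx, ty, tz], [wx, wy, wz], gripper], ...]. A call has 1 to 20 rows; each row is the pose to reach, as a shift and turn from the pose commanded when the call began, along the tool's axes at that moment; what a row does not reach only later rows make up. A row lasts 1/10 s, in which the tool goes at most 50 mm and 8.59 degrees, less where a joint would pass 70% of its speed; a pose out of reach is approached as far as the arm can. A call with a gripper value outside its range is refused whole. The fingers move at their own pace and stop on an object; FORCE is the grip in N (left out, the last holds). Time passes only in rows, so rows that repeat a pose let the fingers close. It gives the time, the measured TCP pose, the force and the opening at its end, in the units of the state.
- read_state(): the state, without advancing time (a new reading comes with each control period).
- get_image(name): name is "scene" or "top" or "wrist"; returns (picture, depth): 384x512x3 uint8, blue, green, red; 384x512 float32, m along the optical axis (not along the pixel's ray), 0 where there is no reading.
- camera_params(name): a dict with "camera_matrix" (3x3 intrinsics, pixels), "position" and "orientation" of the camera in the world; the wrist camera has in their place "T_tool_cam" (4x4, takes a point from camera to tool coordinates, whose origin is the TCP and whose axes are the flange's). Camera axes: x right, y up, looking along -z (the intrinsics and any distortion apply to the point x, -y, -z); pixel columns grow to the right and rows downward; lengths in m; the calibration is good to about 2 mm. A picture is of the moment at which its call begins: read the wrist's pose just before it. camera_params takes no time and is no camera call.
- close_job(): hands the job in, once; it reports no verdict.
Trained networks look in the newest picture that a camera, given by its name, has taken for a name from the list of things; names that differ only in an ending like _2 or _b are one class to them, and where a whole thing is asked for, a point or a joint stands for the part that bears it (a point fixed in the world has none). Each returns a list of dicts, best first, with "confidence" (0 to 1); they miss things now and then, are a little off and sometimes report something else, mostly with a low value. They report only what shows in the picture. A call takes as long as a camera call. They do not tell look-alikes from the thing itself.
- spot_in(camera, thing): "location" ([column, row] in pixels, amid what is visible of it).
- cut_out(camera, thing): "mask" (384x512 bool, what is visible of it) and "location" ([column, row] in pixels, amid what is visible of it).
- pinpoint(camera, thing): "location" ([column, row] in pixels: a listed point, or the origin of a listed thing).
The state is a dict: "clock": time; "qpos": joint angles; "qvel": joint speeds; "joint_efforts": joint torques, N m; "eef_pos": TCP position; "tool_rot": TCP orientation; "ft_force": force on the tool from outside, world axes, zero at the start; "ft_torque": the same for the moment, N m; "opening": finger opening in m.
Only numpy, scipy, OpenCV 4.12 (cv2) and the standard library are available. Lean on these libraries where they do the work, as an engineer would, in place of code of your own. Each camera call takes 0.05 s, during which the arm holds its last target.

### The job

Get the model railway turntable ready for running after the scenery session. Nest the loose scatter tubs in order of size inside the big white tub, which stays in the card tray; the turntable bridge was put in back to front, so lift it off its pivot pin, turn it end for end and seat it fully on the pin again with its red-roofed cabin at the entry-track end. Then lift the green engine up over the retaining rail of the display rack and stand it upright with its wheels on the rails of the turned bridge, nothing overhanging the bridge ends (either way round will do), leaving the wagon and the other things on the table alone.

Things in the scene. Friction and masses are not known exactly. Their poses are not given: they have to be found in the camera images.
- module: Fixed turntable: a grassed board 290 x 250 mm, 45 mm high, origin on the table under the pin; x points to the entry track, z up. Round well 210 mm across, floor 10 mm above the table. A steel drive yoke 60 mm long (x), 32 mm wide, top 29 mm above the table, stands round the pin's foot: the seated bridge straddles it (play 0.1 rad) and cannot be swung round, only lifted
- pin (a point): Tip of the fixed brass pivot pin in the middle of the well, 46 mm above the table; 10 mm thick, its last 6 mm tapered. x points to the entry track, z up
- entry (a point): Middle of the short fixed entry track on the board, 138 mm from the pin along the pin frame's x, at rail-top height (50 mm above the table)
- bridge_mid (a point): Loose bridge, 184 mm long (x, towards its cabin end), 50 mm wide (y), 0.3 kg: its middle, on the pin hole's axis, 10 mm below the deck top. Grip it at mid-length by the grey girders: flat, 50 mm over the outside, from 14 mm below this point to 10 mm above, free for 30 mm either way along x. Seated, this point is 11 mm straight below the pin's tip and x lies along the pin's x or against it
- bridge_hole (a point): Upper mouth of the bridge's pin hole, 10 mm above bridge_mid. 14 mm wide, 14 mm deep, open at both ends; the bridge must rise 15 mm to clear the pin. Two steel rails run along the deck, 33 mm apart inside, 3 mm wide, tops 5 mm above the deck. At the start the bridge is seated with its cabin end away from the entry track
- bridge_cabin (a point): Centre of the red roof of the bridge's white cabin, which stands beside the track near one end: 55 mm along the bridge's x and 45 mm along its y from bridge_mid, 42 mm above it; cabin roof 36 x 30 mm, cabin plus platform reach from 25 to 60 mm to the side
- engine_bonnet (a point): Loose green engine, 136 mm long over its buffers, 50 mm wide, 73 mm high, 0.4 kg: centre of its narrow bonnet, 78 mm long (x), 34 mm wide (y), 32 mm high, the place to grip. x points to the cab end, z up. The engine's middle is 25 mm along +x from here; the lowest edge of the wheels is 40 mm below. It starts lengthwise on the rack
- engine_cab (a point): Centre of the engine's cab roof, 63 mm along the engine's x from engine_bonnet and 33 mm above it; cab 48 x 48 mm
- engine_foot (a point): Under the engine's middle at the lowest edge of its wheel flanges. Flanges are 4 mm deep, 30 mm apart outside, tapering to 26 mm at the bottom: they go between the bridge's rails and centre the engine if it is let down within 3 mm of the middle. Standing on the rails this point is 11 mm above bridge_mid, and engine_bonnet 51 mm
- rack_shelf (a point): Centre of the shelf of the fixed wooden display rack, 80 mm above the table, 310 mm long (y), 84 mm deep (x), front at -x. Brass rails 8 mm thick run along front and back, 38 mm either side of the centre, tops 21 mm above the shelf; end boards 18 mm above the shelf. Open above. The engine and a wagon stand on it, either one on the left
- tray_in (a point): Centre of the floor (4 mm above the table) of the fixed white card tray, 160 x 160 mm inside, walls 4 mm thick and 22 mm high
- tub_xl_mid (a point): White mixing tub, standing in the tray: on its axis half-way up. 116 mm across the rim, 106 mm at the foot, 42 mm high. All tubs: wall 3 mm, floor 4 mm thick, z up; grip them by the rim, one finger inside
- tub_l_mid (a point): Blue tub, may be absent: on its axis half-way up. 90 mm across the rim, 82 mm at the foot, 47 mm high
- tub_m_mid (a point): Orange tub, may be absent: on its axis half-way up. 68 mm across the rim, 62 mm at the foot, 50 mm high
- tub_s_mid (a point): Yellow tub, may be absent: on its axis half-way up. 49 mm across the rim, 44 mm at the foot, 52 mm high
- wagon_mid (a point): Brown open wagon on the rack, 92 x 46 mm, 49 mm high: on its middle, 30 mm above its foot. To be left alone
- can: Purple spray can, 52 mm across, 190 mm high, upright; origin under its centre. To be left alone
- mug: White mug, 76 mm across, 90 mm high; origin under its centre. To be left alone
- brush: Paint brush, 180 mm long, lying flat. To be left alone
There are look-alikes about, which are no part of the job. What is shaped like the part that bears tub_xl_mid but orange is not meant.

How it is judged:
On the way, in this order (a step that is already met when the one before it is completed fails the run):
1. the bridge is lifted clear of its pin (z of bridge_mid in the frame of pin above 0.01 m), for 0.1 s.
2. the bridge is seated on the pin again, its cabin at the entry-track end (horizontal distance between bridge_mid and pin below 0.004 m and z of bridge_mid in the frame of pin below -0.008 m and x of bridge_cabin in the frame of pin above 0.03 m and angle between the x axis of bridge_mid and the x axis of pin, either way round below 0.15 rad), for 0.2 s.
3. the engine stands with its wheels on the bridge's rails (z of engine_bonnet in the frame of bridge_mid between 0.0485 and 0.0535 m and y of engine_bonnet in the frame of bridge_mid between -0.005 and 0.005 m), for 0.2 s.
At the end, for the whole second after the job is handed in: Bridge fully down on its pin (4 mm, 0.15 rad), cabin at the entry end; engine upright on its rails (5 mm sideways, 2.5 mm in height, 0.08 rad), within the bridge ends; all tubs present nested in size order, upright (0.15 rad), fully down (6 mm), in the white tub, flat in the tray (all of step 2 and all of step 3 and x of engine_bonnet in the frame of bridge_mid between -0.062 and 0.062 m and x of engine_cab in the frame of bridge_mid between -0.062 and 0.062 m and angle between the x axis of engine_bonnet and the x axis of bridge_mid, either way round below 0.08 rad and angle between engine_bonnet's own z axis and vertical below 0.08 rad and horizontal distance between tub_l_mid and tub_xl_mid below 0.014 m and z of tub_l_mid in the frame of tub_xl_mid below 0.012 m and horizontal distance between tub_m_mid and tub_xl_mid below 0.024 m and z of tub_m_mid in the frame of tub_xl_mid below 0.018 m and horizontal distance between tub_s_mid and tub_xl_mid below 0.034 m and z of tub_s_mid in the frame of tub_xl_mid below 0.023 m and angle between tub_xl_mid's own z axis and vertical below 0.1 rad and angle between each of tub_l_mid, tub_m_mid, tub_s_mid's own z axis and vertical below 0.15 rad and horizontal distance between tub_xl_mid and tray_in below 0.04 m and height (world z) of tub_xl_mid below 0.03 m); the robot touches nothing.
It fails at once if the engine is tipped over (angle between engine_bonnet's own z axis and vertical above 0.8 rad).
It fails at once if the wagon is pushed more than 30 mm (distance of wagon_mid from where it was at the start of the episode above 0.03 m).
It fails at once if the spray can is disturbed (distance of can from where it was at the start of the episode above 0.03 m).
It fails at once if the mug is disturbed (distance of mug from where it was at the start of the episode above 0.03 m).
It fails at once if the brush is disturbed (distance of brush from where it was at the start of the episode above 0.03 m).
Of tub_l, tub_m, tub_s only 2 to 3 are there at a start; the rules pass over those that are not, and their reading is None.
At some moment in a run one of tub_l, tub_m, tub_s may be knocked a few centimetres aside while the robot is not near it.
It also fails if it takes over 208 s, if anything falls off the work surface, if the arm or the gripper's body presses on something with over 40 N, if the wrist force passes 120 N, or if a joint passes its speed limit or range.

## Working session

There is one attempt and no reset: what is moved stays moved. The work goes in short steps, Python scripts to look and compute and a shell command to move; the robot and the scene stay as the last step left them, time stands still between calls to the robot, and variables do not carry over. Pictures are saved under pics/ and viewed, and the job is handed in when it is done.

```bash
ls -la; mkdir -p pics
cat > h.py <<'E'
from station import *
import numpy as np, cv2
def cam(name):
    p=camera_params(name); K=np.array(p["camera_matrix"])
    if name=="wrist":
        s=read_state(); T=np.eye(4); T[:3,:3]=np.array(s["tool_rot"]); T[:3,3]=s["eef_pos"]
        M=T@np.array(p["T_tool_cam"])
    else:
        M=np.eye(4); M[:3,:3]=np.array(p["orientation"]); M[:3,3]=p["position"]
    return K,M,p
def grab(name,save=None):
    K,M,p=cam(name)
    im,d=get_image(name)
    if save: cv2.imwrite("pics/"+save,im)
    return im,d,K,M
def unproj(px,z,K,M):
    # px Nx2, z depth
    px=np.atleast_2d(px).astype(float); z=np.broadcast_to(z,(len(px),))
    x=(px[:,0]-K[0,2])/K[0,0]*z; y=(px[:,1]-K[1,2])/K[1,1]*z
    P=np.stack([x,-y,-z],1)
    return P@M[:3,:3].T+M[:3,3]
def atheight(px,h,K,M):
    a=unproj(px,1.0,K,M); o=M[:3,3]; t=(h-o[2])/(a[:,2]-o[2])
    return o+(a-o)*t[:,None]
def cloud(d,K,M):
    v,u=np.indices(d.shape); P=unproj(np.stack([u.ravel(),v.ravel()],1),d.ravel(),K,M).reshape(d.shape+(3,))
    P[d<=0]=np.nan
    return P
def proj(P,K,M):
    P=np.atleast_2d(P); q=(P-M[:3,3])@M[:3,:3]
    return np.stack([K[0,0]*q[:,0]/-q[:,2]+K[0,2],K[1,1]*-q[:,1]/-q[:,2]+K[1,2]],1)
E
python3 - <<'E'
from h import *
for n in("scene","top","wrist"):
    im,d,K,M=grab(n,n+"0.png"); print(n,camera_params(n)); print((d>0).mean(),d.max())
s=read_state();print({k:np.round(v,3) for k,v in s.items()})
E
```

```text
total 12
drwxr-xr-x  3 agent agent 4096 Dec  6 15:37 .
drwxr-xr-x 23 root  root  4096 Dec  6 15:37 ..
drwxr-xr-x  2 agent agent 4096 Dec  6 15:37 pics
scene {'camera_matrix': array([[413.25945819,   0.        , 256.38932268],
       [  0.        , 413.25945819, 193.27949863],
       [  0.        ,   0.        ,   1.        ]]), 'position': array([ 0.96889911, -0.49368663,  1.18369776]), 'orientation': array([[ 0.72455414, -0.57680325,  0.37725232],
       [ 0.68920446,  0.60978169, -0.39136109],
       [-0.0043032 ,  0.54356628,  0.83935522]])}
0.9959615071614584 3.3419857
top {'camera_matrix': array([[456.2790358 ,   0.        , 257.45356579],
       [  0.        , 456.2790358 , 190.21263681],
       [  0.        ,   0.        ,   1.        ]]), 'position': array([0.2719533 , 0.00633956, 1.81019536]), 'orientation': array([[ 0.00583481,  0.99214039, -0.12499361],
       [-0.99993559,  0.00700564,  0.00892955],
       [ 0.00973503,  0.12493345,  0.99211736]])}
0.996185302734375 2.749823
wrist {'camera_matrix': array([[268.68940747,   0.        , 256.11164105],
       [  0.        , 2
[... 311 characters left out ...]
6252798e-01,
        -1.45836464e-01],
       [ 0.00000000e+00,  0.00000000e+00,  0.00000000e+00,
         1.00000000e+00]])}
0.9961446126302084 1.542084
{'clock': np.float64(0.15), 'qpos': array([-1.51 ,  0.181,  1.608,  0.   ,  1.354, -0.206]), 'qvel': array([-0.   , -0.002, -0.002, -0.002,  0.   ,  0.   ]), 'joint_efforts': array([ 1.0000e-03, -4.3423e+01, -3.4218e+01,  7.0000e-02,  3.6000e-02,
       -0.0000e+00]), 'eef_pos': array([ 0.152, -0.554,  0.238]), 'tool_rot': array([[ 0.965,  0.264, -0.   ],
       [ 0.264, -0.965,  0.001],
       [ 0.   , -0.001, -1.   ]]), 'ft_force': array([ 0.018, -0.493,  0.586]), 'ft_torque': array([ 0.011, -0.011, -0.033]), 'opening': np.float64(0.088)}
```

View pics/top0.png

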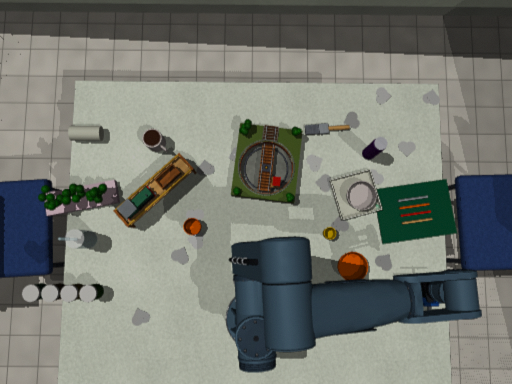

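View pics/scene0.png

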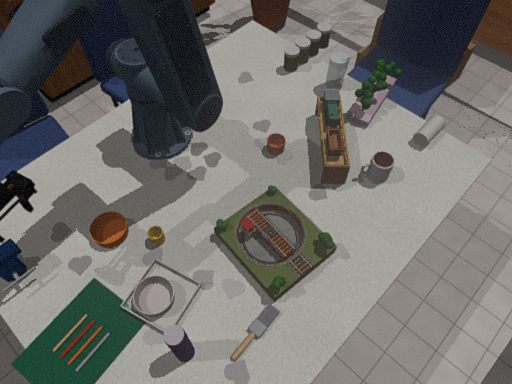

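Run:
```python
from h import *
im,d,K,M=grab("top")
H={"bridge_hole":.045,"pin":.046,"entry":.05,"bridge_cabin":.077,"engine_bonnet":.12,"engine_cab":.153,"rack_shelf":.08,"tray_in":.004,"tub_xl_mid":.025,"tub_l_mid":.0235,"tub_m_mid":.025,"tub_s_mid":.026,"wagon_mid":.11,"can":0,"mug":0,"brush":.0}
for t,h in H.items():
    r=pinpoint("top",t)
    for q in r[:3]: print(t,round(q["confidence"],2),np.round(q["location"],1),np.round(atheight(q["location"],h,K,M)[0],3))
```

```text
bridge_hole 0.71 [267.1 166.6] [ 0.588 -0.047  0.045]
bridge_hole 0.43 [197.  225.6] [0.355 0.223 0.045]
pin 0.62 [266.3 166.4] [ 0.589 -0.044  0.046]
entry 0.66 [269.2 131.9] [ 0.726 -0.055  0.05 ]
bridge_cabin 0.97 [276.7 184.7] [ 0.512 -0.083  0.077]
engine_bonnet 0.94 [141.9 195.7] [0.461 0.421 0.12 ]
engine_cab 0.66 [124.7 208.8] [0.409 0.473 0.153]
engine_cab 0.18 [267.5 171.8] [ 0.549 -0.045  0.153]
rack_shelf 0.95 [153.7 192.6] [0.478 0.386 0.08 ]
rack_shelf 0.61 [368.3 152.1] [ 0.642 -0.438  0.08 ]
tray_in 0.69 [357.2 193.5] [ 0.489 -0.408  0.004]
tub_xl_mid 0.86 [353.2 268.7] [ 0.194 -0.382  0.025]
tub_xl_mid 0.65 [360.  192.1] [ 0.492 -0.415  0.025]
tub_l_mid 0.59 [266.4 169.1] [ 0.582 -0.045  0.024]
tub_m_mid 0.78 [195.1 228.7] [0.344 0.232 0.025]
tub_s_mid 0.6 [329.7 231. ] [ 0.338 -0.293  0.026]
wagon_mid 0.75 [365.5 151.6] [ 0.637 -0.419  0.11 ]
wagon_mid 0.72 [166.3 176.7] [0.535 0.334 0.11 ]
mug 0.83 [156.2 143.2] [0.689 0.4   0.   ]
brush 0.6 [326.7 128.3] [ 0.756 -0.291  0.   ]
brush 0.29 [194.7 228.1] [0.347 0.237 0.   ]
```

View pics/wrist0.png

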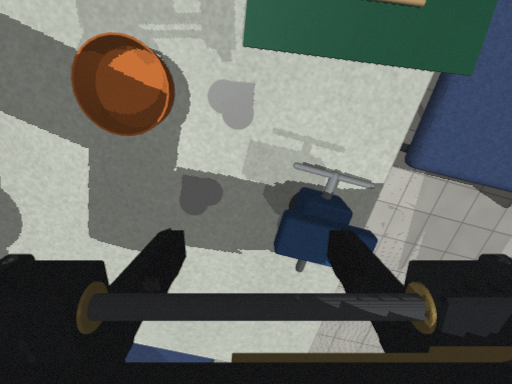

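Run:
```python
import cv2,numpy as np
t=cv2.imread("pics/top0.png");s=cv2.imread("pics/scene0.png")
a=cv2.resize(t[235:335,330:490],None,fx=2.5,fy=2.5,interpolation=cv2.INTER_CUBIC)
b=cv2.resize(t[110:240,100:310],None,fx=1.9,fy=1.9,interpolation=cv2.INTER_CUBIC)
c=np.zeros((max(a.shape[0],b.shape[0]),a.shape[1]+b.shape[1],3),np.uint8)
c[:a.shape[0],:a.shape[1]]=a;c[:b.shape[0],a.shape[1]:]=b
e=cv2.resize(s[70:320,90:360],(800,int(250*800/270)))[:340]
cv2.imwrite("pics/c1.png",c); cv2.imwrite("pics/c2.png",cv2.resize(s[80:320,80:380],(750,600)))
```

```text
(no output)
```

View pics/c1.png

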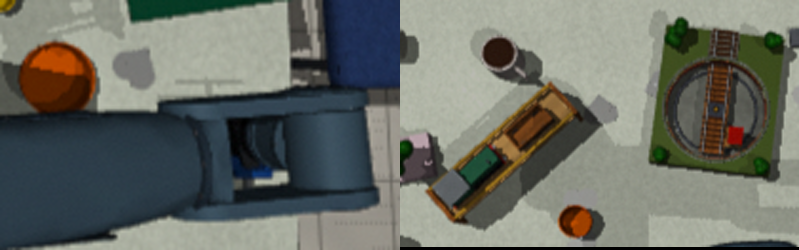

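View pics/c2.png

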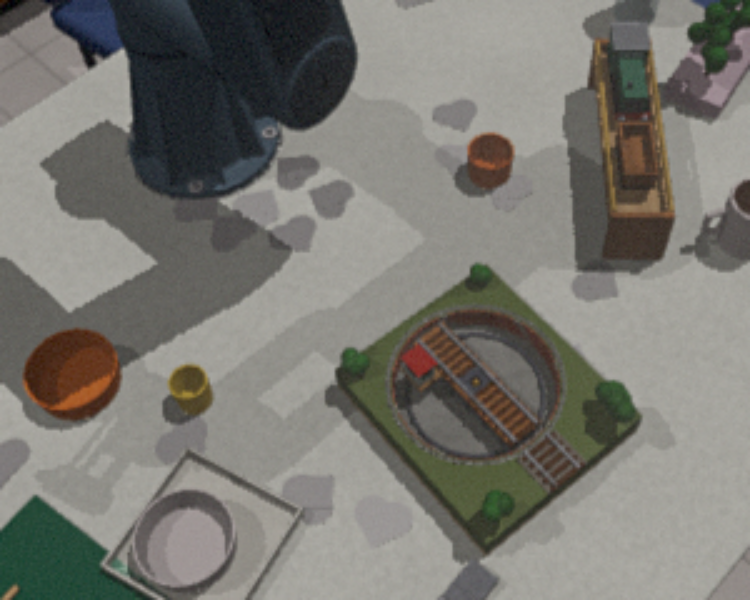

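```bash
cat >> h.py <<'E'
from scipy.spatial.transform import Rotation as Rn
def Rdown(yaw):
    c,s=np.cos(yaw),np.sin(yaw); return np.array([[c,s,0],[s,-c,0],[0,0,-1.]])
def plan(pos,yaw):
    s=read_state(); R=np.array(s["tool_rot"]); p=np.array(s["eef_pos"])
    sh=R.T@(np.array(pos)-p)*1000; w=Rn.from_matrix(R.T@Rdown(yaw)).as_rotvec()
    print("shift",np.round(sh,1),"rot",np.round(w,4),"rows>=",round(max(np.linalg.norm(sh)/50,np.linalg.norm(w)/.15),1))
def st():
    s=read_state(); R=np.array(s["tool_rot"]); print(round(float(s["clock"]),2),"pos",np.round(s["eef_pos"],4),"yaw",round(float(np.arctan2(R[1,0],R[0,0])),4),"tilt",np.round(R[:,2],4),"F",np.round(s["ft_force"],1),"op",round(float(s["opening"]),4),"q",np.round(s["qpos"],2))
E
python3 - <<'E'
from h import *
st(); plan((.588,-.046,.24),-.08)
E
```

```text
1.0 pos [ 0.1516 -0.5547  0.2387] yaw 0.2668 tilt [ 0.  0. -1.] F [0.4 0.5 0.2] op 0.0882 q [-1.51  0.18  1.61  0.    1.35 -0.21]
shift [ 555.1 -375.6   -1.3] rot [-0.     -0.      0.3468] rows>= 13.4
```

```bash
python3 -m crank '[[[20,-10,-60],[0,0,0],88],[[60,-40,-60],[0,0,0.05],88],[[100,-68,-60],[0,0,0.1],88],[[140,-95,-60],[0,0,0.15],88],[[180,-122,-60],[0,0,0.2],88],[[220,-149,-60],[0,0,0.25],88],[[260,-176,-60],[0,0,0.3],88],[[300,-203,-60],[0,0,0.347],88],[[340,-230,-60],[0,0,0.347],88],[[380,-257,-50],[0,0,0.347],88],[[420,-284,-40],[0,0,0.347],88],[[460,-311,-30],[0,0,0.347],88],[[500,-338,-20],[0,0,0.347],88],[[535,-362,-10],[0,0,0.347],88],[[555,-376,0],[0,0,0.347],88],[[555,-376,0],[0,0,0.347],88],[[555,-376,0],[0,0,0.347],88],[[555,-376,0],[0,0,0.347],88]]'
python3 - <<'E'
from h import *
st(); grab("wrist","w1.png"); grab("top","top1.png"); grab("scene","scene1.png")
E
```

```text
clock: 2.8
eef_pos: [0.5876, -0.0466, 0.2392]
tool_rot: [[0.997, -0.081, 0.0], [-0.081, -0.997, -0.0], [0.0, 0.0, -1.0]]
ft_force: [1.1, -0.8, 0.2]
opening: 0.0881
2.8 pos [ 0.5876 -0.0466  0.2392] yaw -0.081 tilt [ 4.e-04 -5.e-04 -1.e+00] F [ 1.1 -0.8  0.2] op 0.0881 q [-0.28  0.21  1.57 -0.    1.36  1.37]
```

View pics/w1.png

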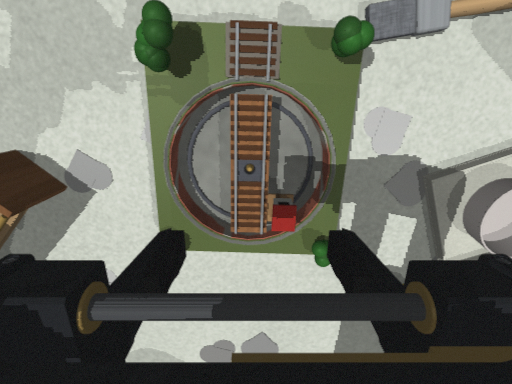

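View pics/scene1.png

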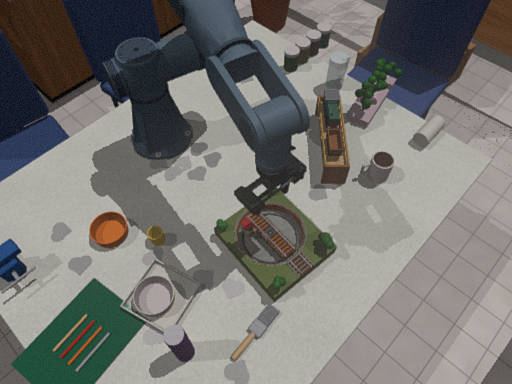

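View pics/top1.png

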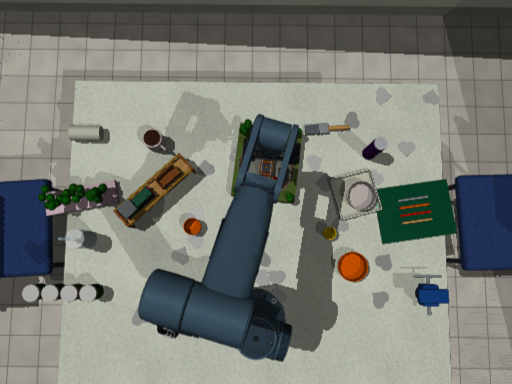

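The white tub stands in the tray at top (361,194). The orange tub_xl look-alike is at (352,266) and I'll leave it. The blue thing at (430,293) is a vice, so there is no blue tub. In the wrist picture the bridge pin is at (249,170), the cabin is at (284,216) and the entry track is at (254,50). Next I measure the bridge.

Run:
```python
from h import *
im,d,K,M=grab("wrist")
for t,h in {"pin":.046,"entry":.05,"bridge_hole":.045,"bridge_mid":.045,"bridge_cabin":.077}.items():
    for q in pinpoint("wrist",t)[:2]: print(t,round(q["confidence"],2),np.round(q["location"],1),np.round(atheight(q["location"],h,K,M)[0],4))
P=cloud(d,K,M)
print("depth at pin region"); print(np.round(P[166:175,245:254,2],3))
# deck mask: z .038-.056 within well of 0.095 radius
c=np.array([.588,-.046]); r=np.hypot(P[...,0]-c[0],P[...,1]-c[1])
m=(P[...,2]>.038)&(P[...,2]<.058)&(r<.088)&(np.arange(384)[:,None]<240)
cv2.imwrite("pics/m.png",(m*255).astype(np.uint8))
q=P[m][:,:2]; print(m.sum())
(cx,cy),(w,h_),a=cv2.minAreaRect((q*1000).astype(np.float32)); print(cx,cy,w,h_,a)
# well floor & module edges
b=im.copy(); cv2.imwrite("pics/w1c.png",cv2.resize(im[10:250,140:370],None,fx=2.5,fy=2.5,interpolation=cv2.INTER_CUBIC))
```

```text
pin 0.72 [248.7 169.5] [ 0.586  -0.0371  0.046 ]
entry 0.95 [248.7  48.5] [ 0.7259 -0.0498  0.05  ]
bridge_hole 0.98 [247.8 171.6] [ 0.583  -0.0356  0.045 ]
bridge_mid 0.84 [246.7 165.3] [ 0.5915 -0.035   0.045 ]
bridge_cabin 0.83 [285.3 219.9] [ 0.5249 -0.0787  0.077 ]
depth at pin region
[[0.03  0.029 0.042 0.043 0.043 0.043 0.042 0.041 0.037]
 [0.028 0.039 0.043 0.044 0.044 0.044 0.045 0.043 0.039]
 [0.029 0.041 0.044 0.046 0.046 0.047 0.046 0.043 0.039]
 [0.034 0.03  0.042 0.045 0.048 0.047 0.045 0.044 0.04 ]
 [0.038 0.034 0.041 0.046 0.046 0.046 0.045 0.042 0.032]
 [0.042 0.038 0.034 0.032 0.042 0.043 0.041 0.033 0.036]
 [0.044 0.043 0.039 0.038 0.035 0.037 0.036 0.038 0.041]
 [0.045 0.043 0.044 0.041 0.041   nan 0.042 0.044 0.044]
 [0.044 0.044 0.045 0.043 0.044 0.044 0.045 0.044 0.045]]
5292
586.9133911132812 -55.70392608642578 84.5438232421875 175.6152801513672 84.13561248779297
```

View pics/w1c.png

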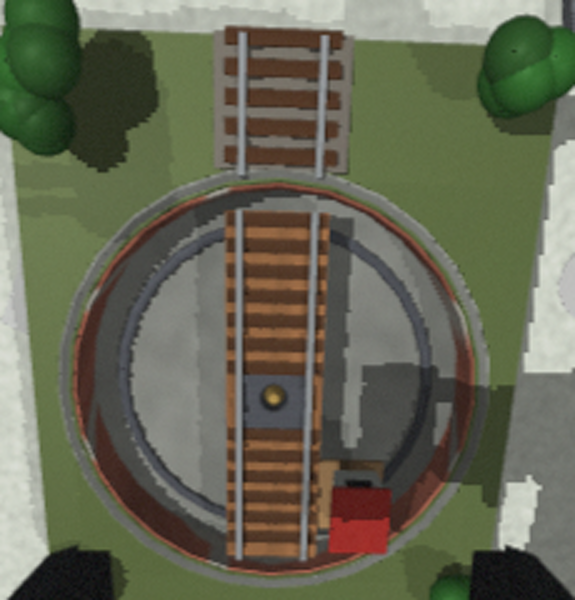

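View pics/m.png

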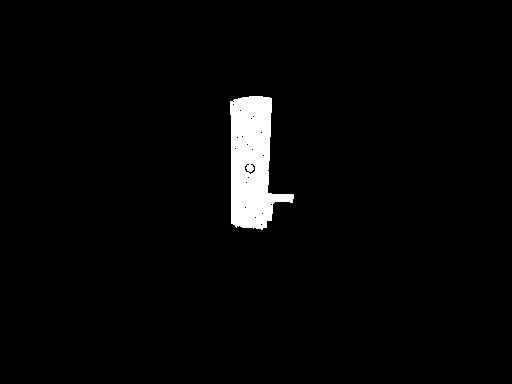

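Run:
```python
from h import *
im,d,K,M=grab("wrist"); P=cloud(d,K,M)
c=np.array([.588,-.046]); r=np.hypot(P[...,0]-c[0],P[...,1]-c[1])
m=(P[...,2]>.036)&(P[...,2]<.058)&(r<.088)&(np.arange(384)[:,None]<225)
L=[];R=[]
for v in range(104,224):
    u=np.where(m[v])[0]
    L.append((u[0]-.5,v)); 
    if v<190: R.append((u[-1]+.5,v))
L=atheight(np.array(L),.045,K,M);R=atheight(np.array(R),.045,K,M)
for n,E in(("L",L),("R",R)):
    vx,vy,x0,y0=cv2.fitLine(E[:,:2].astype(np.float32),cv2.DIST_HUBER,0,.001,.001).ravel()
    if vx<0: vx,vy=-vx,-vy
    print(n,np.arctan2(vy,vx),"y at x=.588",y0+(.588-x0)*vy/vx)
mm=(P[...,2]>.0415)&(np.hypot(P[...,0]-.587,P[...,1]+.0415)<.009)
hsv=cv2.cvtColor(im,cv2.COLOR_BGR2HSV)
print("pin px", [np.round(np.mean(np.where((hsv[160:182,240:260,1]>100)&(hsv[160:182,240:260,0]>14)&(hsv[160:182,240:260,0]<32)),axis=1)+[160,240],1)])
for px in [(249.5,168.5),(249.3,169.3)]: print(atheight(px,.045,K,M))
```

```text
L -0.099021316 y at x=.588 -0.013241225
R -0.10977223 y at x=.588 -0.063530676
pin px [array([167.8, 249.9])]
[[ 0.58705939 -0.03726432  0.045     ]]
[[ 0.58601187 -0.03691028  0.045     ]]
```

Run:
```python
from h import *
K,M,_=cam("wrist"); f=lambda x,y:(140+(x+.5)/2.5-.5,10+(y+.5)/2.5-.5)
for n,a in {"eL_far":(243,35),"eL_near":(241,172),"eR_far":(325,35),"eR_near":(321,172),"bL_far":(239,212),"bL_near":(239,556),"bR_far":(316,212),"bR_near":(305,556)}.items(): print(n,np.round(atheight(f(*a),.05,K,M)[0],4))
for n,a in {"edgeR_far":(553,130),"edgeR_near":(512,470),"edgeL_far":(15,170),"edgeL_n":(45,520)}.items(): print(n,np.round(atheight(f(*a),.045,K,M)[0],4))
plan((.587,-.038,.13),-.104)
```

```text
eL_far [ 0.7508 -0.0379  0.05  ]
eL_near [ 0.696  -0.0314  0.05  ]
eR_far [ 0.7479 -0.0735  0.05  ]
eR_near [ 0.693  -0.0681  0.05  ]
bL_far [ 0.6787 -0.0286  0.05  ]
bL_near [ 0.4992 -0.0097  0.05  ]
bR_far [ 0.6759 -0.0647  0.05  ]
bR_near [ 0.4963 -0.0463  0.05  ]
edgeR_far [ 0.7026 -0.1758  0.045 ]
edgeR_near [ 0.5365 -0.1614  0.045 ]
edgeL_far [0.7056 0.0743 0.045 ]
edgeL_n [0.5273 0.0958 0.045 ]
shift [ -1.4  -7.8 108.8] rot [ 0.0001 -0.0002  0.0235] rows>= 2.2
```

```bash
python3 -m crank '[[[-1,-8,40],[0,0,0.0235],88],[[-1,-8,80],[0,0,0.0235],88],[[-1,-8,109],[0,0,0.0235],88],[[-1,-8,109],[0,0,0.0235],88],[[-1,-8,109],[0,0,0.0235],88]]'
python3 - <<'E'
from h import *
st(); im,d,K,M=grab("wrist","w2.png")
for t,h in {"pin":.046,"bridge_hole":.045}.items():
    for q in pinpoint("wrist",t)[:1]: print(t,round(q["confidence"],2),np.round(q["location"],1),np.round(atheight(q["location"],h,K,M)[0],4))
E
```

```text
clock: 3.8
eef_pos: [0.5876, -0.0376, 0.13]
tool_rot: [[0.995, -0.103, -0.001], [-0.103, -0.995, 0.0], [-0.001, -0.0, -1.0]]
ft_force: [0.1, 0.3, -0.0]
opening: 0.0881
3.8 pos [ 0.5876 -0.0376  0.13  ] yaw -0.1036 tilt [-6.e-04  2.e-04 -1.e+00] F [ 0.1  0.3 -0. ] op 0.0881 q [-0.27  0.33  1.66  0.    1.15  1.41]
pin 0.81 [254.3 200.1] [ 0.5846 -0.0356  0.046 ]
bridge_hole 0.7 [255.4 197.1] [ 0.587  -0.0369  0.045 ]
```

View pics/w2.png

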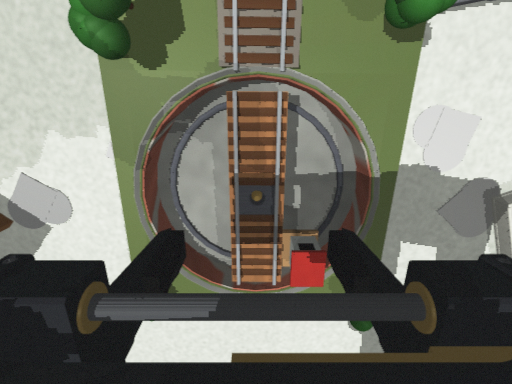

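```bash
python3 -m crank '[[[0,0,35],[0,0,0],88],[[0,0,70],[0,0,0],88],[[0,0,95],[0,0,0],88],[[0,0,110],[0,0,0],88],[[0,0,110],[0,0,0],88],[[0,0,110],[0,0,0],88]]' && python3 -m crank '[[[0,0,0],[0,0,0],60],[[0,0,0],[0,0,0],60],[[0,0,0],[0,0,0],54],[[0,0,0],[0,0,0],52],[[0,0,0],[0,0,0],50],[[0,0,0],[0,0,0],48],[[0,0,0],[0,0,0],45],[[0,0,0],[0,0,0],45],[[0,0,0],[0,0,0],45],[[0,0,0],[0,0,0],45]]' 30
```

```text
clock: 4.55
eef_pos: [0.5887, -0.0379, 0.0212]
tool_rot: [[0.995, -0.103, 0.002], [-0.103, -0.995, -0.001], [0.002, 0.0, -1.0]]
ft_force: [-1.1, 1.0, -0.4]
opening: 0.0879
clock: 5.55
eef_pos: [0.5876, -0.0377, 0.0199]
tool_rot: [[0.995, -0.104, 0.0], [-0.104, -0.995, -0.0], [0.0, 0.0, -1.0]]
ft_force: [-1.4, 0.1, 5.3]
opening: 0.0495
```

```bash
python3 -m crank '[[[0,0,-4],[0,0,0],45],[[0,0,-8],[0,0,0],45],[[0,0,-14],[0,0,0],45],[[0,0,-22],[0,0,0],45],[[0,0,-32],[0,0,0],45],[[0,0,-44],[0,0,0],45],[[0,0,-54],[0,0,0],45],[[0,0,-60],[0,0,0],45],[[0,0,-60],[0,0,0],45],[[0,0,-60],[0,0,0],45]]' 45
python3 - <<'E'
from h import *
st(); im,d,K,M=grab("wrist","w3.png"); grab("scene","s3.png")
E
```

```text
clock: 6.55
eef_pos: [0.5874, -0.0376, 0.0797]
tool_rot: [[0.995, -0.104, -0.0], [-0.104, -0.995, 0.0], [-0.0, -0.0, -1.0]]
ft_force: [0.3, -0.4, -3.2]
opening: 0.0496
6.55 pos [ 0.5874 -0.0376  0.0797] yaw -0.1037 tilt [-0.  0. -1.] F [ 0.3 -0.4 -3.2] op 0.0496 q [-0.27  0.4   1.68 -0.    1.06  1.41]
```

View pics/w3.png

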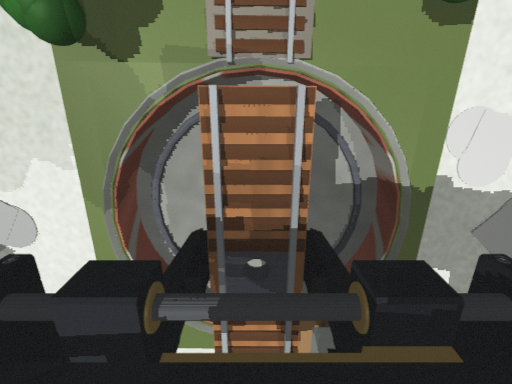

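View pics/s3.png

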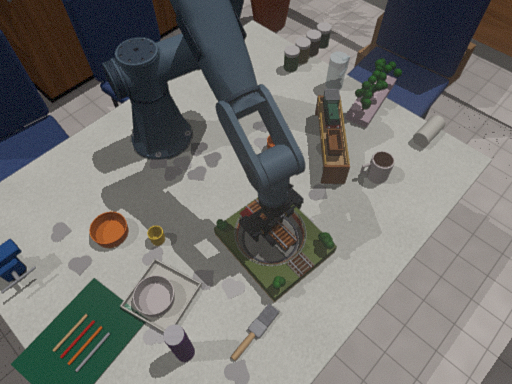

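Run:
```python
from h import *
im,d,K,M=grab("wrist"); P=cloud(d,K,M)
a=np.array([np.cos(-.1037),np.sin(-.1037)]); c=np.array([.5875,-.0376])
s=(P[...,:2]-c)@a; t=(P[...,:2]-c)@np.array([-a[1],a[0]])
m=(abs(t)<.013)&(P[...,2]>.08)&(P[...,2]<.125)&(s>.02)
q=np.stack([s[m],t[m],np.ones(m.sum())],1); print(m.sum(),np.linalg.lstsq(q,P[...,2][m],rcond=None)[0],np.median(P[...,2][m]))
print("end s",np.percentile(s[m],99.5))
for q in pinpoint("wrist","bridge_hole")[:2]: print(q["confidence"],q["location"],atheight(q["location"],.105,K,M))
print(atheight((257,263),.105,K,M))
# edges
m2=(abs(t)<.04)&(P[...,2]>.085)&(P[...,2]<.125)
E=[]
for v in range(95,220,4):
    u=np.where(m2[v,150:360])[0]+150
    if len(u): l=atheight([(u[0]-.5,v),(u[-1]+.5,v)],.105,K,M); E.append(((l[0]+l[1])/2)[:2])
E=np.array(E); vx,vy,x0,y0=cv2.fitLine(E.astype(np.float32),cv2.DIST_HUBER,0,.001,.001).ravel(); print(np.arctan(vy/vx),"y at .5875",y0+(.5875-x0)*vy/vx)
```

```text
8481 [0.00110175 0.00178927 0.1044187 ] 0.10449616815699053
end s 0.08986055676169782
0.7 [255.0, 271.7] [[ 0.5860037  -0.03690437  0.105     ]]
0.28 [257.8, 259.0] [[ 0.59357649 -0.03915626  0.105     ]]
[[ 0.59121625 -0.0384981   0.105     ]]
-0.1021281 y at .5875 -0.038112734
```

Run:
```python
import cv2
a=cv2.imread("pics/w3.png")[235:300,205:310];cv2.imwrite("pics/w3c.png",cv2.resize(a,None,fx=7,fy=7,interpolation=cv2.INTER_CUBIC)*1)
b=cv2.imread("pics/w2.png")[170:225,220:300];cv2.imwrite("pics/w2c.png",cv2.resize(b,None,fx=8,fy=8,interpolation=cv2.INTER_CUBIC))
```

```text
(no output)
```

View pics/w3c.png

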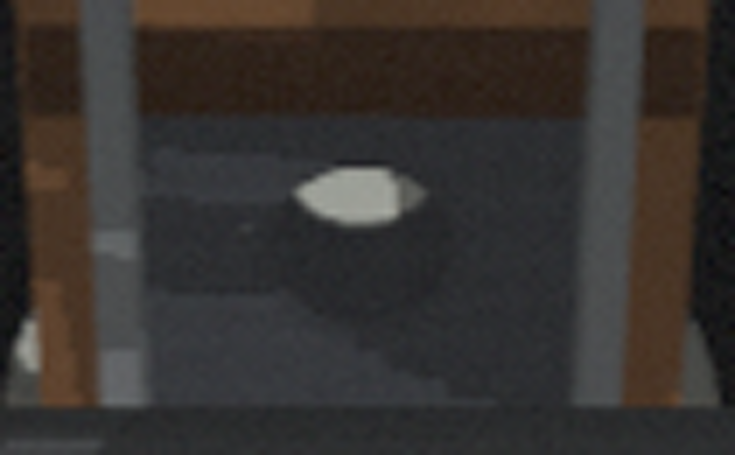

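View pics/w2c.png

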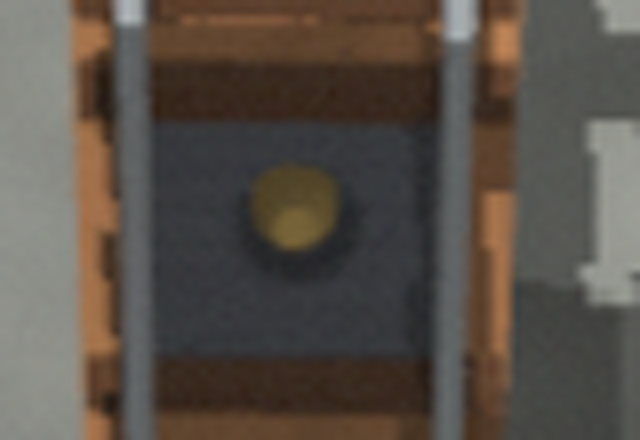

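Run:
```python
from h import *
K,M,p=cam("wrist"); print(atheight((256.9,269),.1045,K,M), read_state()["eef_pos"])
T=np.eye(4);T[:3,:3]=Rdown(-.1036);T[:3,3]=(.5876,-.0376,.13);M2=T@np.array(p["T_tool_cam"])
print("pin tip",atheight((256.4,198),.046,K,M2),"hole then",atheight((256.6,197.2),.045,K,M2))
```

```text
[[ 0.58725718 -0.03805179  0.1045    ]] [ 0.58704301 -0.03749927  0.07909935]
pin tip [[ 0.58653013 -0.03778599  0.046     ]] hole then [[ 0.58691555 -0.03801033  0.045     ]]
```

```bash
python3 -m crank '[[[0,0,-10],[0,0,-0.06],45],[[0,0,-15],[0,0,-0.15],45],[[0,0,-20],[0,0,-0.26],45],[[0,0,-20],[0,0,-0.38],45],[[0,0,-20],[0,0,-0.5],45],[[0,0,-20],[0,0,-0.62],45],[[0,0,-20],[0,0,-0.74],45],[[0,0,-20],[0,0,-0.86],45],[[0,0,-20],[0,0,-0.98],45],[[0,0,-20],[0,0,-1.1],45],[[0,0,-20],[0,0,-1.2],45],[[0,0,-20],[0,0,-1.3],45],[[0,0,-20],[0,0,-1.4],45],[[0,0,-20],[0,0,-1.48],45],[[0,0,-20],[0,0,-1.54],45],[[0,0,-20],[0,0,-1.57],45],[[0,0,-20],[0,0,-1.57],45]]'
python3 -m crank '[[[0,0,0],[0,0,-0.06],45],[[0,0,0],[0,0,-0.15],45],[[0,0,0],[0,0,-0.26],45],[[0,0,0],[0,0,-0.38],45],[[0,0,0],[0,0,-0.5],45],[[0,0,0],[0,0,-0.62],45],[[0,0,0],[0,0,-0.74],45],[[0,0,0],[0,0,-0.86],45],[[0,0,0],[0,0,-0.98],45],[[0,0,0],[0,0,-1.1],45],[[0,0,0],[0,0,-1.2],45],[[0,0,0],[0,0,-1.3],45],[[0,0,0],[0,0,-1.4],45],[[0,0,0],[0,0,-1.48],45],[[0,0,0],[0,0,-1.54],45],[[0,0,0],[0,0,-1.5716],45],[[0,0,0],[0,0,-1.5716],45],[[0,0,0],[0,0,-1.5716],45]]'
python3 - <<'E'
from h import *
st(); im,d,K,M=grab("wrist","w4.png"); plan((.587,-.0378,.058),-.1037+np.pi)
E
```

```text
clock: 8.45
eef_pos: [0.5872, -0.0375, 0.0992]
tool_rot: [[0.104, 0.995, -0.001], [0.995, -0.104, 0.0], [0.0, -0.001, -1.0]]
ft_force: [-0.8, -0.2, -3.5]
opening: 0.0499
clock: 10.25
eef_pos: [0.5873, -0.0376, 0.0995]
tool_rot: [[-0.994, 0.105, -0.0], [0.105, 0.994, 0.0], [0.0, 0.0, -1.0]]
ft_force: [0.7, -0.4, -2.8]
opening: 0.0499
10.25 pos [ 0.5873 -0.0376  0.0995] yaw 3.0364 tilt [-4.e-04  1.e-04 -1.e+00] F [ 0.7 -0.4 -2.8] op 0.0499 q [-0.27  0.37  1.68 -0.    1.1  -1.73]
shift [ 0.3 -0.3 41.5] rot [ 0.0001 -0.0003 -0.0012] rows>= 0.8
```

View pics/w4.png

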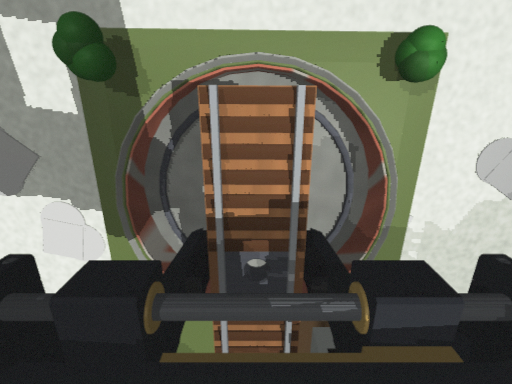

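```bash
python3 -m crank '[[[0.3,-0.3,25],[0,0,0],45],[[0.3,-0.3,45],[0,0,0],45],[[0.3,-0.3,58],[0,0,0],45],[[0.3,-0.3,60],[0,0,0],45],[[0.3,-0.3,62],[0,0,0],45],[[0.3,-0.3,64],[0,0,0],45],[[0.3,-0.3,66],[0,0,0],45],[[0.3,-0.3,68],[0,0,0],45],[[0.3,-0.3,70],[0,0,0],45]]'
```

```text
clock: 11.2
eef_pos: [0.5867, -0.0378, 0.0302]
tool_rot: [[-0.995, 0.103, -0.001], [0.103, 0.995, 0.0], [0.001, -0.0, -1.0]]
ft_force: [-5.9, -0.2, 5.6]
opening: 0.0493
```

```bash
python3 -m crank '[[[0.5,0,-1],[0,0,0],45],[[1.2,0,-1],[0,0,0],45],[[1.2,0,-1],[0,0,0],45]]';  python3 - <<'E'
from h import *
for i in range(3): st(); get_image("wrist")
E
python3 -m crank '[[[0,0,2],[0,0,0],45],[[0,0,3],[0,0,0],45],[[0,0,4],[0,0,0],45],[[0,0,4],[0,0,0],45]]'
```

```text
clock: 11.5
eef_pos: [0.5862, -0.0378, 0.0308]
tool_rot: [[-0.995, 0.104, 0.001], [0.104, 0.995, -0.0], [-0.001, -0.0, -1.0]]
ft_force: [0.1, 0.1, -3.5]
opening: 0.0494
11.5 pos [ 0.5862 -0.0378  0.0308] yaw 3.0378 tilt [ 7.e-04 -1.e-04 -1.e+00] F [ 0.1  0.1 -3.5] op 0.0494 q [-0.27  0.47  1.7   0.    0.97 -1.73]
11.55 pos [ 0.5862 -0.0378  0.0308] yaw 3.0378 tilt [ 6.e-04 -1.e-04 -1.e+00] F [-0.2 -0.1 -3.2] op 0.0498 q [-0.27  0.47  1.7   0.    0.97 -1.73]
11.6 pos [ 0.5862 -0.0378  0.0308] yaw 3.0379 tilt [ 5.e-04 -1.e-04 -1.e+00] F [-0.3  0.  -3. ] op 0.0497 q [-0.27  0.47  1.7   0.    0.97 -1.73]
clock: 12.05
eef_pos: [0.5854, -0.0376, 0.0262]
tool_rot: [[-0.995, 0.104, -0.001], [0.104, 0.995, 0.0], [0.001, 0.0, -1.0]]
ft_force: [-2.8, -0.3, -3.9]
opening: 0.0501
```

```bash
python3 -m crank '[[[0.6,0,0],[0,0,0],45],[[0.6,0,1.5],[0,0,0],45],[[0.6,0,3],[0,0,0],45],[[0.6,0,4],[0,0,0],45],[[0.6,0,4.5],[0,0,0],45],[[0.6,0,4.5],[0,0,0],45]]'
```

```text
clock: 12.65
eef_pos: [0.5853, -0.0377, 0.0221]
tool_rot: [[-0.995, 0.104, -0.0], [0.104, 0.995, 0.0], [0.0, 0.0, -1.0]]
ft_force: [-2.3, 0.6, -2.0]
opening: 0.0493
```

```bash
python3 -m crank '[[[0.5,0,0.5],[0,0,0],45],[[0.5,0,1],[0,0,0],45],[[0.5,0,1.5],[0,0,0],45],[[0.5,0,1.5],[0,0,0],45]]'; python3 -m crank '[[[0,0,0.3],[0,0,0],45],[[0,0,0.6],[0,0,0],45],[[0,0,0.6],[0,0,0],45]]'
```

```text
clock: 13.05
eef_pos: [0.5852, -0.0377, 0.0208]
tool_rot: [[-0.995, 0.104, 0.001], [0.104, 0.995, -0.0], [-0.001, -0.0, -1.0]]
ft_force: [-1.1, 0.7, -2.9]
opening: 0.0494
clock: 13.35
eef_pos: [0.5851, -0.0377, 0.0202]
tool_rot: [[-0.995, 0.104, 0.0], [0.104, 0.995, -0.0], [-0.0, -0.0, -1.0]]
ft_force: [-0.8, 0.1, -3.5]
opening: 0.0496
```

```bash
python3 -m crank '[[[0,0,0.3],[0,0,0],45],[[0,0,0.3],[0,0,0],52],[[0,0,0.3],[0,0,0],56],[[0,0,0.3],[0,0,0],62],[[0,0,0],[0,0,0],75],[[0,0,0],[0,0,0],85],[[0,0,0],[0,0,0],85],[[0,0,0],[0,0,0],85],[[0,0,-20],[0,0,0],85],[[0,0,-50],[0,0,0],85],[[0,0,-90],[0,0,0],85],[[0,0,-130],[0,0,0],85],[[0,0,-160],[0,0,0],85],[[0,0,-160],[0,0,0],85],[[0,0,-160],[0,0,0],85]]'
python3 - <<'E'
from h import *
st(); im,d,K,M=grab("wrist","w5.png")
P=cloud(d,K,M)
for t,h in {"pin":.046,"bridge_hole":.045,"bridge_cabin":.077}.items():
    for q in pinpoint("wrist",t)[:1]: print(t,round(q["confidence"],2),np.round(q["location"],1),np.round(atheight(q["location"],h,K,M)[0],4))
E
```

```text
clock: 14.85
eef_pos: [0.5851, -0.0377, 0.1806]
tool_rot: [[-0.995, 0.104, 0.001], [0.104, 0.995, -0.0], [-0.001, -0.0, -1.0]]
ft_force: [-0.3, 0.5, -0.9]
opening: 0.085
14.85 pos [ 0.5851 -0.0377  0.1806] yaw 3.0379 tilt [ 1.3e-03 -4.0e-04 -1.0e+00] F [-0.3  0.5 -0.9] op 0.085 q [-0.27  0.26  1.63 -0.    1.25 -1.73]
pin 0.69 [254.7 179.8] [ 0.5862 -0.0393  0.046 ]
bridge_hole 0.98 [258.4 179.7] [ 0.5868 -0.0353  0.045 ]
bridge_cabin 0.95 [298.9 239.6] [0.6468 0.0011 0.077 ]
```

View pics/w5.png

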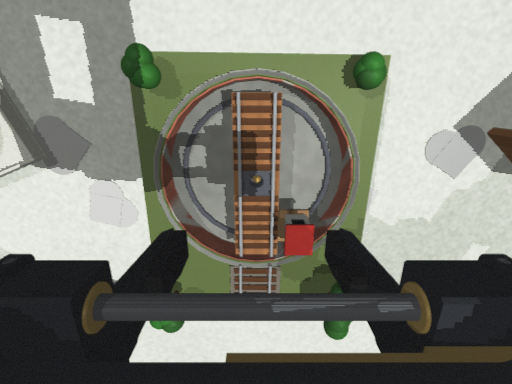

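```bash
cat > deck.py <<'E'
from h import *
def deck(c0=(.587,-.0378),yaw=-.104,im=None):
    im,d,K,M=grab("wrist") if im is None else im
    P=cloud(d,K,M); a=np.array([np.cos(yaw),np.sin(yaw)]); n=np.array([-a[1],a[0]])
    s=(P[...,:2]-c0)@a; t=(P[...,:2]-c0)@n
    m=(abs(t)<.013)&(abs(s)<.088)&(np.hypot(s,t)>.012)&(P[...,2]>.02)&(P[...,2]<.07)
    m&=np.arange(384)[:,None]<260
    A=np.stack([s[m],t[m],np.ones(m.sum())],1); print("n",m.sum(),"plane(ds,dt,z)",np.round(np.linalg.lstsq(A,P[...,2][m],rcond=None)[0],4))
    m2=(abs(t)<.04)&(abs(s)<.091)&(P[...,2]>.036)&(P[...,2]<.058)
    L=[];R=[]
    for v in range(60,260):
        u=np.where(m2[v])[0]
        if len(u)<10: continue
        e=atheight([(u[0]-.5,v),(u[-1]+.5,v)],.045,K,M)[:,:2]
        if abs(np.linalg.norm(e[0]-e[1])-.05)<.004: L.append(e.mean(0))
    L=np.array(L); vx,vy,x0,y0=cv2.fitLine(L.astype(np.float32),cv2.DIST_HUBER,0,.001,.001).ravel()
    print(len(L),"yaw",np.arctan(vy/vx),"y at x=",c0[0],y0+(c0[0]-x0)*vy/vx)
if __name__=="__main__": deck()
E
python3 deck.py
```

```text
n 3400 plane(ds,dt,z) [0.0004 0.     0.0454]
128 yaw -0.10644441 y at x= 0.587 -0.037346866
```

Run:
```python
from h import *
st(); plan((.461,.421,.29),2.33)
```

```text
15.1 pos [ 0.5839 -0.0374  0.1783] yaw 3.0378 tilt [-3.e-03  8.e-04 -1.e+00] F [ 0.3  0.2 -0.4] op 0.0849 q [-0.27  0.26  1.63  0.    1.25 -1.73]
shift [ 170.1  443.3 -110.9] rot [-6.000e-04 -3.200e-03  7.078e-01] rows>= 9.8
```

```bash
python3 -m crank '[[[0,0,-40],[0,0,0],85],[[5,15,-80],[0,0,0.05],88],[[20,50,-110],[0,0,0.1],88],[[36,94,-110],[0,0,0.17],88],[[52,138,-110],[0,0,0.24],88],[[68,182,-110],[0,0,0.31],88],[[84,226,-110],[0,0,0.38],88],[[100,270,-110],[0,0,0.45],88],[[118,314,-110],[0,0,0.52],88],[[136,356,-110],[0,0,0.59],88],[[152,396,-110],[0,0,0.65],88],[[164,426,-110],[0,0,0.7],88],[[170,443,-110],[0,0,0.708],88],[[170,443,-110],[0,0,0.708],88],[[170,443,-110],[0,0,0.708],88]]'
python3 - <<'E'
from h import *
st(); im,d,K,M=grab("wrist","w6.png")
for t,h in {"engine_bonnet":.12,"engine_cab":.153,"rack_shelf":.08,"wagon_mid":.11}.items():
    for q in pinpoint("wrist",t)[:2]: print(t,round(q["confidence"],2),np.round(q["location"],1),np.round(atheight(q["location"],h,K,M)[0],4))
E
```

```text
clock: 16.6
eef_pos: [0.4614, 0.4202, 0.289]
tool_rot: [[-0.689, 0.725, -0.001], [0.725, 0.689, -0.001], [-0.0, -0.002, -1.0]]
ft_force: [0.0, -0.1, 0.3]
opening: 0.088
16.6 pos [0.4614 0.4202 0.289 ] yaw 2.331 tilt [-0.0014 -0.0014 -1.    ] F [ 0.  -0.1  0.3] op 0.088 q [ 0.55  0.25  1.42 -0.    1.47 -0.21]
engine_bonnet 0.81 [259.5 160.9] [0.4562 0.4323 0.12  ]
engine_cab 0.73 [251.9 111.8] [0.4101 0.4687 0.153 ]
rack_shelf 0.58 [251.5 193.5] [0.487  0.3846 0.08  ]
wagon_mid 0.76 [252.1 252.6] [0.5404 0.3298 0.11  ]
wagon_mid 0.53 [342.5 243.8] [0.6207 0.4256 0.11  ]
```

View pics/w6.png

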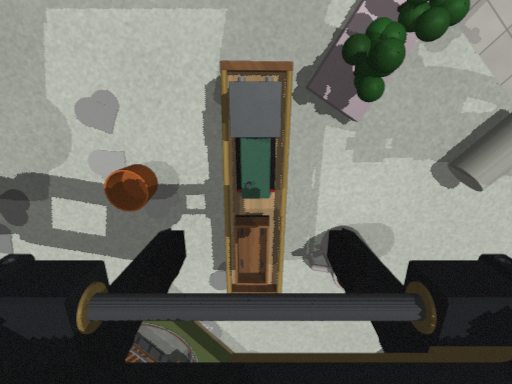

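```bash
cat > eng.py <<'E'
from h import *
def eng(lo=.128,hi=.142,vmax=205,box=(215,300,60)):
    im,d,K,M=grab("wrist"); P=cloud(d,K,M); z=P[...,2]
    U,V=np.meshgrid(np.arange(512),np.arange(384)); roi=(U>box[0])&(U<box[1])&(V>box[2])&(V<vmax)
    hsv=cv2.cvtColor(im,cv2.COLOR_BGR2HSV)
    for n,m in {"bonnet":roi&(z>lo)&(z<hi)&(hsv[...,1]>60),"cab":roi&(z>hi+.004)&(z<hi+.02)}.items():
        m=cv2.morphologyEx(m.astype(np.uint8),cv2.MORPH_OPEN,np.ones((3,3)))
        k,l,s,c=cv2.connectedComponentsWithStats(m); i=1+np.argmax(s[1:,4]); mm=l==i
        zz=np.median(z[mm]); v,u=np.where(mm); Q=atheight(np.stack([u,v],1),zz,K,M)
        (cx,cy),(w,h),a=cv2.minAreaRect((Q[:,:2]*1000).astype(np.float32))
        print(n,s[i],"z",round(zz,4),"ctr",round(cx,1),round(cy,1),"size",round(w,1),round(h,1),"ang",round(a,2), np.round(np.deg2rad(a),4))
if __name__=="__main__": eng()
E
python3 eng.py
```

```text
bonnet [ 240  137   30   60 1693] z 0.1357 ctr 456.3 424.8 size 33.0 69.9 ang 43.95 0.767
cab [ 228   80   53   56 2856] z 0.1528 ctr 410.9 472.4 size 52.0 53.1 ang 43.45 0.7583
```

Run:
```python
from h import *
im,d,K,M=grab("wrist"); P=cloud(d,K,M); s=read_state(); R=np.array(s["tool_rot"])
c=np.array([.454,.4272]); t=(P[...,:2]-c)@R[:2,:2]
V=np.arange(384)[:,None]
m=(abs(t[...,0])<.06)&(abs(t[...,1])<.12)&(V<225)
for lo in np.arange(-.12,.12,.02):
    k=m&(t[...,1]>=lo)&(t[...,1]<lo+.02); print(round(lo,2),k.sum(),np.round(np.nanmax(P[...,2][k]),3) if k.any() else None)
plan((.454,.4272,.106),2.333)
```

```text
-0.12 908 0.002
-0.1 909 0.002
-0.08 912 0.002
-0.06 371 0.102
-0.04 1306 0.154
-0.02 1399 0.155
0.0 1459 0.155
0.02 1310 0.154
0.04 394 0.101
0.06 914 0.002
0.08 914 0.002
0.1 908 0.002
shift [ 10.9  -0.8 184.2] rot [ 0.0001  0.     -0.0042] rows>= 3.7
```

```bash
python3 -m crank '[[[10,-0.5,30],[0,0,0],88],[[10,-0.5,70],[0,0,0],88],[[10,-0.5,110],[0,0,0],88],[[10,-0.5,145],[0,0,0],88],[[10,-0.5,165],[0,0,0],88],[[10,-0.5,176],[0,0,0],88],[[10,-0.5,182],[0,0,0],88],[[10,-0.5,182],[0,0,0],88],[[10,-0.5,182],[0,0,0],88]]' && python3 -m crank '[[[0,0,0],[0,0,0],70],[[0,0,0],[0,0,0],50],[[0,0,0],[0,0,0],42],[[0,0,0],[0,0,0],38],[[0,0,0],[0,0,0],35],[[0,0,0],[0,0,0],30],[[0,0,0],[0,0,0],30],[[0,0,0],[0,0,0],30],[[0,0,0],[0,0,0],30],[[0,0,0],[0,0,0],30]]' 40
```

```text
clock: 17.85
eef_pos: [0.4552, 0.428, 0.1095]
tool_rot: [[-0.688, 0.726, 0.002], [0.726, 0.688, 0.001], [-0.0, 0.002, -1.0]]
ft_force: [0.3, 0.5, 0.2]
opening: 0.088
clock: 18.85
eef_pos: [0.4543, 0.4274, 0.108]
tool_rot: [[-0.688, 0.725, -0.0], [0.725, 0.688, -0.0], [0.0, -0.0, -1.0]]
ft_force: [-0.2, -0.5, 0.4]
opening: 0.0338
```

```bash
python3 -m crank '[[[0,0,0],[0,0,0],30],[[0,0,0],[0,0,0],30],[[0,0,-3],[0,0,0],30],[[0,0,-8],[0,0,0],30],[[0,0,-16],[0,0,0],30],[[0,0,-28],[0,0,0],30],[[0,0,-42],[0,0,0],30],[[0,0,-56],[0,0,0],30],[[0,0,-66],[0,0,0],30],[[0,0,-70],[0,0,0],30],[[0,0,-70],[0,0,0],30]]' 58
python3 - <<'E'
from h import *
st(); im,d,K,M=grab("wrist","w7.png"); grab("scene","s7.png")
E
```

```text
clock: 19.95
eef_pos: [0.4548, 0.4278, 0.1792]
tool_rot: [[-0.688, 0.725, 0.001], [0.725, 0.688, 0.001], [-0.0, 0.002, -1.0]]
ft_force: [-0.3, -0.7, -4.3]
opening: 0.0334
19.95 pos [0.4548 0.4278 0.1792] yaw 2.3299 tilt [ 1.4e-03  9.0e-04 -1.0e+00] F [-0.3 -0.7 -4.3] op 0.0334 q [ 0.56  0.34  1.53  0.    1.27 -0.19]
```

View pics/w7.png

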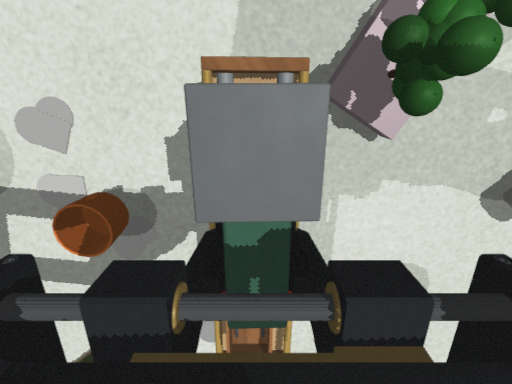

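View pics/s7.png

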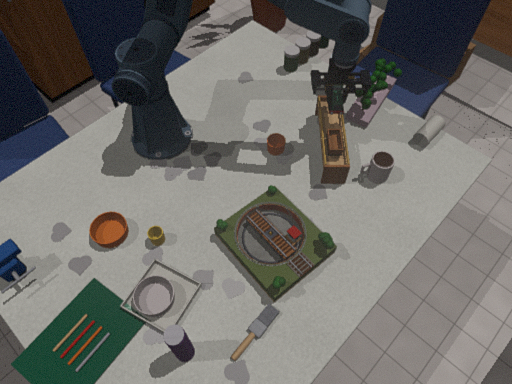

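```bash
cat > held.py <<'E'
from h import *
im,d,K,M=grab("wrist"); s=read_state(); R=np.array(s["tool_rot"]); p=np.array(s["eef_pos"])
P=(cloud(d,K,M)-p)@R   # tool frame
U,V=np.meshgrid(np.arange(512),np.arange(384))
g=im.astype(int); 
m=(P[...,2]<-.02)&(P[...,2]>-.07)&(abs(P[...,1])<.035)&(P[...,0]>.03)&(P[...,0]<.1)&(V<222)
A=np.stack([P[...,0][m],P[...,1][m],np.ones(m.sum())],1); pl,_,_,_=np.linalg.lstsq(A,P[...,2][m],rcond=None)
(cx,cy),(w,h),a=cv2.minAreaRect((P[m][:,:2]*1000).astype(np.float32))
print(m.sum(),"roof plane dz/dx,dz/dy",np.round(pl[:2],4),"z med",np.median(P[m][:,2]),"ctr",cx,cy,"size",w,h,a)
E
python3 held.py
```

```text
18748 roof plane dz/dx,dz/dy [0.0006 0.0198] z med -0.04517995138097024 ctr 61.877899169921875 1.1580543518066406 size 52.60365676879883 54.233978271484375 89.91303253173828
```

Run:
```python
from h import *
st(); plan((.51,.2,.22),1.13)
```

```text
20.1 pos [0.4539 0.4272 0.1773] yaw 2.3299 tilt [-1.2e-03 -7.0e-04 -1.0e+00] F [ 0.9 -0.6 -4.3] op 0.0334 q [ 0.56  0.34  1.53  0.    1.27 -0.19]
shift [-203.4 -115.8  -42.6] rot [-1.3000e-03  6.0000e-04  1.1999e+00] rows>= 8.0
```

```bash
python3 -m crank '[[[0,0,-12],[0,0,0],30],[[0,0,-30],[0,0,0],30],[[-3,-2,-42],[0,0,0.03],30],[[-12,-7,-43],[0,0,0.08],30],[[-26,-15,-43],[0,0,0.15],30],[[-42,-24,-43],[0,0,0.24],30],[[-60,-34,-43],[0,0,0.34],30],[[-78,-44,-43],[0,0,0.45],30],[[-96,-55,-43],[0,0,0.56],30],[[-114,-65,-43],[0,0,0.67],30],[[-132,-75,-43],[0,0,0.78],30],[[-150,-86,-43],[0,0,0.88],30],[[-167,-95,-43],[0,0,0.98],30],[[-182,-104,-43],[0,0,1.07],30],[[-193,-110,-43],[0,0,1.14],30],[[-200,-114,-43],[0,0,1.18],30],[[-203,-116,-43],[0,0,1.2],30],[[-203,-116,-43],[0,0,1.2],30]]'
python3 - <<'E'
from h import *
st(); plan((.563,-.0352,.15),-.105)
E
```

```text
clock: 21.9
eef_pos: [0.51, 0.2002, 0.2213]
tool_rot: [[0.427, 0.904, 0.0], [0.904, -0.427, 0.0], [0.0, 0.0, -1.0]]
ft_force: [0.2, 0.9, -4.0]
opening: 0.0336
21.9 pos [0.51   0.2002 0.2213] yaw 1.1294 tilt [ 2.e-04  1.e-04 -1.e+00] F [ 0.2  0.9 -4. ] op 0.0336 q [0.16 0.14 1.69 0.   1.31 0.6 ]
shift [-190.2  148.5   71.3] rot [-0.0000e+00 -2.0000e-04  1.2344e+00] rows>= 8.2
```

```bash
python3 -m crank '[[[-3,2,0],[0,0,0.02],30],[[-10,8,0],[0,0,0.06],30],[[-21,16,0],[0,0,0.13],30],[[-35,27,0],[0,0,0.22],30],[[-51,40,0],[0,0,0.33],30],[[-68,53,0],[0,0,0.44],30],[[-85,66,0],[0,0,0.55],30],[[-102,80,0],[0,0,0.66],30],[[-119,93,0],[0,0,0.77],30],[[-136,106,5],[0,0,0.88],30],[[-152,119,12],[0,0,0.98],30],[[-166,130,22],[0,0,1.07],30],[[-178,139,36],[0,0,1.15],30],[[-186,145,50],[0,0,1.2],30],[[-190,148,62],[0,0,1.225],30],[[-190.2,148.5,70],[0,0,1.2344],30],[[-190.2,148.5,71.3],[0,0,1.2344],30],[[-190.2,148.5,71.3],[0,0,1.2344],30],[[-190.2,148.5,71.3],[0,0,1.2344],30]]'
python3 held.py
python3 - <<'E'
from h import *
st(); grab("wrist","w8.png");grab("scene","s8.png")
E
```

```text
clock: 23.8
eef_pos: [0.5635, -0.0346, 0.1506]
tool_rot: [[0.995, -0.103, 0.001], [-0.103, -0.995, -0.0], [0.001, 0.0, -1.0]]
ft_force: [-0.2, -0.5, -4.2]
opening: 0.0338
18761 roof plane dz/dx,dz/dy [-0.0009  0.0229] z med -0.04470803092316036 ctr 63.521209716796875 0.6466522216796875 size 52.44430923461914 54.28291320800781 89.60761260986328
23.85 pos [ 0.5636 -0.0346  0.1507] yaw -0.1035 tilt [ 1.4e-03 -3.0e-04 -1.0e+00] F [ 0.4  0.4 -4.4] op 0.0336 q [-0.27  0.25  1.71  0.    1.18  1.4 ]
```

View pics/w8.png

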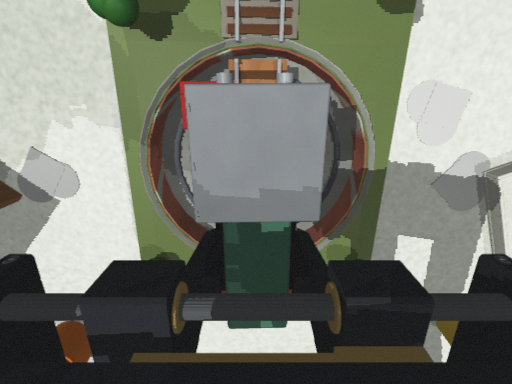

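View pics/s8.png

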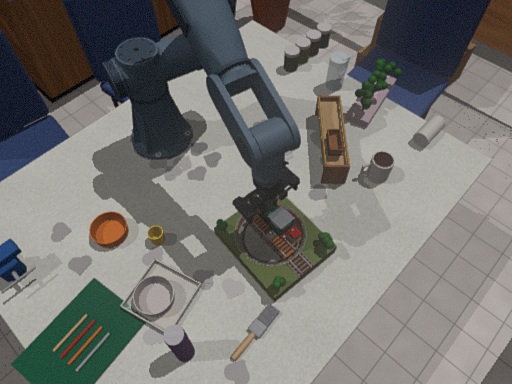

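```bash
python3 -m crank '[[[0,0,8],[0,0,0],30],[[0,0,22],[0,0,0],30],[[0,0,38],[0,0,0],30],[[0,0,52],[0,0,0],30],[[0,0,62],[0,0,0],30],[[0,0,66],[0,0,0],30],[[0,0,66],[0,0,0],30],[[0,0,66],[0,0,0],30]]'
python3 - <<'E'
from h import *
st(); grab("wrist","w9.png")
im,d,K,M=grab("wrist")
cv2.imwrite("pics/w9c.png",cv2.resize(im[0:120,180:340],None,fx=4,fy=4,interpolation=cv2.INTER_CUBIC))
E
```

```text
clock: 24.75
eef_pos: [0.5636, -0.0351, 0.0842]
tool_rot: [[0.995, -0.104, 0.001], [-0.104, -0.995, -0.0], [0.001, 0.0, -1.0]]
ft_force: [0.6, -1.2, -4.5]
opening: 0.0337
24.75 pos [ 0.5636 -0.0351  0.0842] yaw -0.1045 tilt [ 8.e-04 -2.e-04 -1.e+00] F [ 0.6 -1.2 -4.5] op 0.0337 q [-0.27  0.34  1.75  0.    1.05  1.4 ]
```

View pics/w9.png

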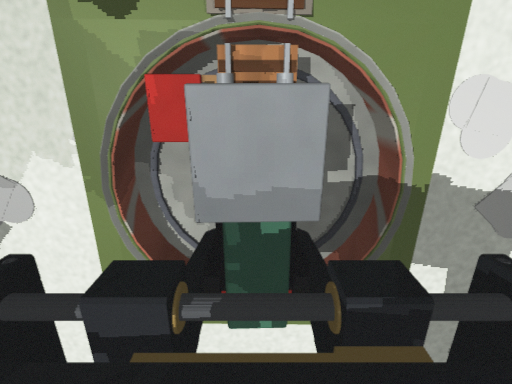

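```bash
python3 -m crank '[[[0,0,2],[0,0,0],30],[[0,0,4],[0,0,0],30],[[0,0,5.5],[0,0,0],30],[[0,0,7],[0,0,0],30],[[0,0,8],[0,0,0],30],[[0,0,8],[0,0,0],30]]'; python3 -m crank '[[[0,0,0.7],[0,0,0],30],[[0,0,1.4],[0,0,0],30],[[0,0,1.4],[0,0,0],30]]'
```

```text
clock: 25.45
eef_pos: [0.5629, -0.035, 0.0756]
tool_rot: [[0.995, -0.104, -0.0], [-0.104, -0.995, 0.0], [-0.0, -0.0, -1.0]]
ft_force: [0.3, 0.6, -4.4]
opening: 0.0336
clock: 25.75
eef_pos: [0.5631, -0.035, 0.0744]
tool_rot: [[0.995, -0.104, 0.0], [-0.104, -0.995, -0.0], [0.0, 0.0, -1.0]]
ft_force: [-0.3, -0.1, -4.2]
opening: 0.0334
```

```bash
python3 -m crank '[[[0,0,0.5],[0,0,0],30],[[0,0,1],[0,0,0],30],[[0,0,1],[0,0,0],30]]'; python3 -m crank '[[[0,0,0.5],[0,0,0],30],[[0,0,1],[0,0,0],30],[[0,0,1],[0,0,0],30]]'
```

```text
clock: 26.05
eef_pos: [0.5633, -0.035, 0.074]
tool_rot: [[0.995, -0.104, 0.0], [-0.104, -0.995, -0.0], [0.0, 0.0, -1.0]]
ft_force: [-2.9, 0.9, 3.0]
opening: 0.0334
clock: 26.35
eef_pos: [0.5633, -0.0352, 0.0738]
tool_rot: [[0.995, -0.104, 0.0], [-0.104, -0.995, -0.001], [0.0, 0.001, -1.0]]
ft_force: [-7.5, 1.4, 10.3]
opening: 0.0334
```

```bash
python3 -m crank '[[[0,0,-1],[0,0,0],30],[[0,0,-1],[0,0,0],36],[[0,0,-1],[0,0,0],40],[[0,0,-1],[0,0,0],46],[[0,0,-1],[0,0,0],54],[[0,0,-1],[0,0,0],60],[[0,0,-1],[0,0,0],60],[[0,0,-1],[0,0,0],60],[[0,0,-15],[0,0,0],60],[[0,0,-40],[0,0,0],60],[[0,0,-80],[0,0,0],60],[[0,0,-125],[0,0,0],60],[[0,0,-170],[0,0,0],70],[[0,0,-190],[0,0,0],80],[[0,0,-190],[0,0,0],88],[[0,0,-190],[0,0,0],88]]'
python3 - <<'E'
from h import *
st(); grab("wrist","w10.png");grab("scene","s10.png")
from eng import eng
eng(.09,.107,205,(150,360,20))
E
```

```text
clock: 27.95
eef_pos: [0.5629, -0.0349, 0.2627]
tool_rot: [[0.995, -0.104, 0.001], [-0.104, -0.995, -0.0], [0.001, 0.0, -1.0]]
ft_force: [-0.2, -0.1, -0.6]
opening: 0.0876
27.95 pos [ 0.5629 -0.0349  0.2627] yaw -0.1045 tilt [ 6.e-04 -2.e-04 -1.e+00] F [-0.2 -0.1 -0.6] op 0.0876 q [-0.27  0.14  1.61  0.    1.4   1.4 ]
bonnet [ 242  145   29   58 1609] z 0.1016 ctr 561.7 -34.6 size 33.5 69.5 ang 84.07 1.4673
cab [ 231   91   51   54 2668] z 0.1187 ctr 626.7 -41.1 size 51.7 53.2 ang 84.04 1.4668
```

View pics/w10.png

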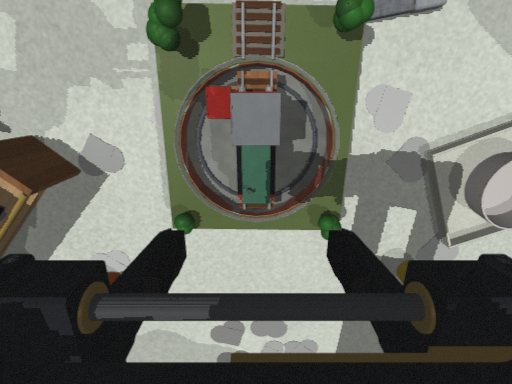

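Run:
```python
from h import *
im,d,K,M=grab("top","top2.png")
for px in [(371,156),(361,194),(352,193)]: print(atheight(px,.0,K,M),atheight(px,.046,K,M))
for t,h in {"tub_xl_mid":.025,"tub_m_mid":.025,"tub_s_mid":.026,"tub_l_mid":.02}.items():
    for q in pinpoint("top",t)[:3]: print(t,round(q["confidence"],2),np.round(q["location"],1),np.round(atheight(q["location"],h,K,M)[0],4))
st(); plan((.37,.232,.26),0)
```

```text
[[ 0.64280529 -0.46866212  0.        ]] [[ 0.63338134 -0.45659156  0.046     ]]
[[ 0.48765876 -0.42460529  0.        ]] [[ 0.48217734 -0.41365428  0.046     ]]
[[ 0.49143872 -0.3885802   0.        ]] [[ 0.48586124 -0.37854465  0.046     ]]
tub_xl_mid 0.87 [349.  266.4] [ 0.2022 -0.3657  0.025 ]
tub_xl_mid 0.86 [361.6 194.8] [ 0.4815 -0.421   0.025 ]
tub_m_mid 0.61 [195.  224.3] [0.3611 0.2332 0.025 ]
tub_s_mid 0.44 [328.3 230.7] [ 0.3394 -0.2872  0.026 ]
28.35 pos [ 0.5628 -0.0349  0.2615] yaw -0.1045 tilt [-1.6e-03  4.0e-04 -1.0e+00] F [ 0.8 -0.3  0.6] op 0.0878 q [-0.27  0.14  1.61 -0.    1.4   1.4 ]
shift [-219.6 -245.3    1.9] rot [-0.0003  0.0016 -0.1045] rows>= 6.6
```

View pics/top2.png

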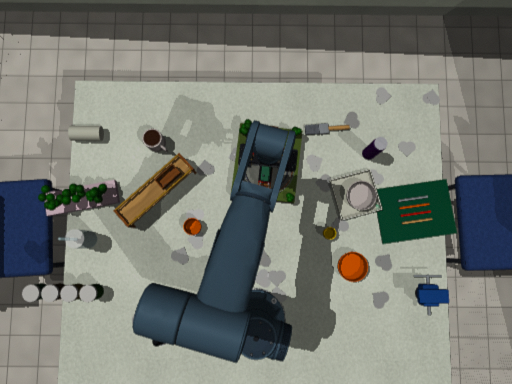

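```bash
python3 -m crank '[[[-10,-10,0],[0,0,0],88],[[-40,-43,0],[0,0,-0.02],88],[[-72,-78,0],[0,0,-0.05],88],[[-104,-115,0],[0,0,-0.08],88],[[-136,-152,0],[0,0,-0.1],88],[[-168,-188,0],[0,0,-0.1045],88],[[-198,-222,0],[0,0,-0.1045],88],[[-215,-240,0],[0,0,-0.1045],88],[[-220,-245,0],[0,0,-0.1045],88],[[-220,-245,0],[0,0,-0.1045],88],[[-220,-245,0],[0,0,-0.1045],88]]'
cat > tub.py <<'E'
from h import *
import sys
def tub(rimz,diam,col,name=None,vmax=245):
    im,d,K,M=grab("wrist",name); P=cloud(d,K,M); z=P[...,2]
    hsv=cv2.cvtColor(im,cv2.COLOR_BGR2HSV); V=np.arange(384)[:,None]
    if col=="o": c=(hsv[...,0]<16)&(hsv[...,1]>120)
    elif col=="y": c=(hsv[...,0]>17)&(hsv[...,0]<38)&(hsv[...,1]>100)
    else: c=np.ones(z.shape,bool)
    m=(c&(abs(z-rimz)<.006)&(V<vmax)).astype(np.uint8)
    m=cv2.morphologyEx(m,cv2.MORPH_CLOSE,np.ones((3,3)))
    k,l,s,ce=cv2.connectedComponentsWithStats(m)
    for i in np.argsort(-s[1:,4])[:3]+1:
        if s[i,4]<30: continue
        v,u=np.where(l==i); Q=atheight(np.stack([u,v],1),rimz,K,M)[:,:2]*1000
        (x,y),r=cv2.minEnclosingCircle(Q.astype(np.float32))
        # lsq circle on ring points
        A=np.c_[2*Q,np.ones(len(Q))]; sol=np.linalg.lstsq(A,(Q**2).sum(1),rcond=None)[0]; rr=np.sqrt(sol[2]+sol[0]**2+sol[1]**2)
        print("n",s[i,4],"enc",round(x,1),round(y,1),"d",round(2*r,1),"(want",diam,") lsq",np.round(sol[:2],1),"d",round(2*rr,1),"px",np.round(ce[i]),"z",round(float(np.median(z[l==i])),4))
if __name__=="__main__": st(); tub(float(sys.argv[1]),sys.argv[2],sys.argv[3],sys.argv[4])
E
python3 tub.py .05 68 o w11.png
```

```text
clock: 29.45
eef_pos: [0.3702, 0.2312, 0.2624]
tool_rot: [[1.0, -0.0, 0.0], [-0.0, -1.0, -0.0], [0.0, 0.0, -1.0]]
ft_force: [0.0, -0.1, 0.9]
opening: 0.0877
29.45 pos [0.3702 0.2312 0.2624] yaw -0.0001 tilt [ 4.e-04 -3.e-04 -1.e+00] F [ 0.  -0.1  0.9] op 0.0877 q [ 0.29 -0.17  1.91 -0.    1.4   1.86]
n 566 enc 512.0 -27.7 d 39.8 (want 68 ) lsq [510.3 -28.1] d 22.6 px [473.  50.] z nan
n 386 enc 353.9 247.5 d 67.8 (want 68 ) lsq [354.1 247.1] d 63.5 px [243. 176.] z nan
n 253 enc 530.1 -5.2 d 62.7 (want 68 ) lsq [5.305e+02 3.000e-01] d 37.3 px [458.  30.] z nan
```

View pics/w11.png

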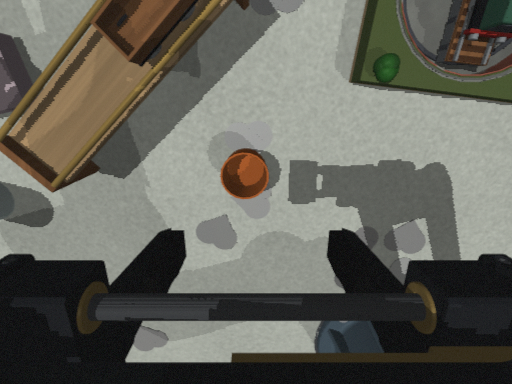

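Run:
```python
from h import *
st(); plan((.354,.215,.039),0)
```

```text
29.5 pos [0.3704 0.2309 0.2624] yaw -0.001 tilt [ 2.e-04 -3.e-04 -1.e+00] F [0.5 0.3 0.9] op 0.088 q [ 0.28 -0.17  1.91 -0.    1.4   1.86]
shift [-16.4  15.9 223.4] rot [ 0.0003 -0.0002 -0.001 ] rows>= 4.5
```

```bash
python3 -m crank '[[[-5,5,20],[0,0,0],60],[[-16,16,50],[0,0,0],44],[[-16,16,90],[0,0,0],44],[[-16,16,130],[0,0,0],44],[[-16,16,155],[0,0,0],44],[[-16,16,160],[0,0,0],44],[[-16,16,160],[0,0,0],44],[[-16,16,160],[0,0,0],44]]'
python3 tub.py .05 68 o w12.png
```

```text
clock: 30.3
eef_pos: [0.3553, 0.2156, 0.1037]
tool_rot: [[1.0, -0.001, 0.002], [-0.001, -1.0, 0.001], [0.002, -0.001, -1.0]]
ft_force: [-0.3, -0.0, 0.2]
opening: 0.044
30.3 pos [0.3553 0.2156 0.1037] yaw -0.0009 tilt [ 2.1e-03  5.0e-04 -1.0e+00] F [-0.3 -0.   0.2] op 0.044 q [ 0.26 -0.    2.11 -0.    1.03  1.83]
n 979 enc 354.3 247.3 d 68.4 (want 68 ) lsq [354.6 246.9] d 62.8 px [216. 205.] z nan
```

View pics/w12.png

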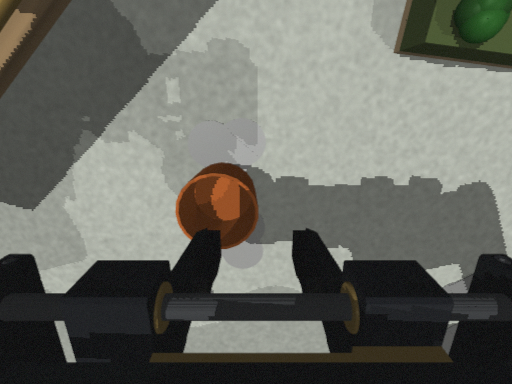

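Confirmed (354,247), so I descend and grip the rim.

```bash
python3 -m crank '[[[0,0,30],[0,0,0],44],[[0,0,50],[0,0,0],44],[[0,0,60],[0,0,0],44],[[0,0,63],[0,0,0],44],[[0,0,63],[0,0,0],44],[[0,0,63],[0,0,0],30],[[0,0,63],[0,0,0],15],[[0,0,63],[0,0,0],6],[[0,0,63],[0,0,0],0],[[0,0,63],[0,0,0],0],[[0,0,63],[0,0,0],0],[[0,0,63],[0,0,0],0]]' 25
```

```text
clock: 31.55
eef_pos: [0.3542, 0.2158, 0.0396]
tool_rot: [[1.0, -0.0, 0.001], [-0.0, -1.0, 0.0], [0.001, -0.0, -1.0]]
ft_force: [0.5, -0.0, 2.0]
opening: 0.0035
```

```bash
python3 -m crank '[[[0,0,-10],[0,0,0],0],[[0,0,-35],[0,0,0],0],[[0,0,-75],[0,0,0],0],[[0,0,-115],[0,0,0],0],[[0,0,-150],[0,0,0],0],[[0,0,-170],[0,0,0],0],[[0,0,-170],[0,0,0],0],[[0,0,-170],[0,0,0],0]]'
python3 - <<'E'
from h import *
st(); grab("wrist","w13.png")
plan((.42,-.385,.21),0)
E
```

```text
clock: 32.35
eef_pos: [0.3535, 0.2155, 0.2091]
tool_rot: [[1.0, 0.0, 0.0], [0.0, -1.0, -0.0], [0.0, 0.0, -1.0]]
ft_force: [-0.2, 0.6, -0.9]
opening: 0.0028
32.35 pos [0.3535 0.2155 0.2091] yaw 0.0001 tilt [ 0.e+00 -1.e-04 -1.e+00] F [-0.2  0.6 -0.9] op 0.0028 q [ 0.26 -0.17  2.02 -0.    1.29  1.83]
shift [ 67.1 600.4  -1.5] rot [0.0006 0.0019 0.    ] rows>= 12.1
```

View pics/w13.png

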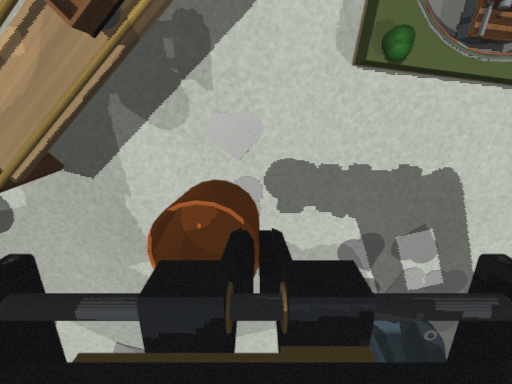

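```bash
python3 -m crank '[[[2,10,0],[0,0,0],0],[[5,35,0],[0,0,0],0],[[9,75,0],[0,0,0],0],[[14,120,0],[0,0,0],0],[[19,165,0],[0,0,0],0],[[24,210,0],[0,0,0],0],[[29,255,0],[0,0,0],0],[[34,300,0],[0,0,0],0],[[39,345,0],[0,0,0],0],[[44,390,0],[0,0,0],0],[[49,435,0],[0,0,0],0],[[54,480,0],[0,0,0],0],[[58,520,0],[0,0,0],0],[[62,555,0],[0,0,0],0],[[65,580,0],[0,0,0],0],[[67,595,0],[0,0,0],0],[[67,600,0],[0,0,0],0],[[67,600,0],[0,0,0],0],[[67,600,0],[0,0,0],0]]'
python3 tub.py .046 116 w w14.png
```

```text
clock: 34.3
eef_pos: [0.4207, -0.3832, 0.2091]
tool_rot: [[1.0, 0.001, -0.001], [0.001, -1.0, 0.001], [-0.001, -0.001, -1.0]]
ft_force: [0.8, 0.1, -0.2]
opening: 0.0029
34.3 pos [ 0.4207 -0.3832  0.2091] yaw 0.0008 tilt [-5.0e-04  1.1e-03 -1.0e+00] F [ 0.8  0.1 -0.2] op 0.0029 q [-0.95  0.2   1.65  0.    1.3   0.62]
n 4836 enc 523.8 -146.1 d 152.1 (want 116 ) lsq [ 525.6 -148.6] d 84.6 px [30. 77.] z nan
n 1265 enc 479.6 -411.1 d 115.1 (want 116 ) lsq [ 479.7 -410.8] d 110.5 px [284. 119.] z nan
n 31 enc 460.0 -90.2 d 9.6 (want 116 ) lsq [459.6 -90.8] d 6.0 px [  1. 141.] z 0.0448
```

View pics/w14.png

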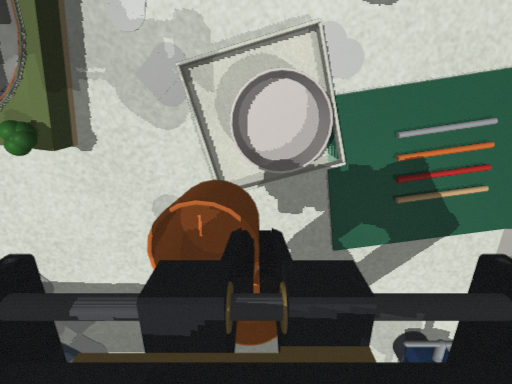

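Run:
```python
from h import *
st(); plan((.4796,-.440,.09),0)
```

```text
34.35 pos [ 0.4208 -0.3831  0.2093] yaw 0.001 tilt [-3.e-04  7.e-04 -1.e+00] F [ 0.3 -0.2 -0.5] op 0.0026 q [-0.95  0.2   1.65  0.    1.3   0.62]
shift [ 58.7  57.  119.2] rot [-0.0007  0.0003  0.001 ] rows>= 2.9
```

```bash
python3 -m crank '[[[10,10,5],[0,0,0],0],[[35,35,25],[0,0,0],0],[[52,51,55],[0,0,0],0],[[58.7,57,85],[0,0,0],0],[[58.7,57,110],[0,0,0],0],[[58.7,57,125],[0,0,0],0],[[58.7,57,127],[0,0,0],0],[[58.7,57,127],[0,0,0],0]]'
python3 - <<'E'
from h import *
st(); grab("wrist","w15.png")
E
```

```text
clock: 35.15
eef_pos: [0.4798, -0.4411, 0.0831]
tool_rot: [[1.0, 0.001, 0.0], [0.001, -1.0, -0.0], [0.0, 0.0, -1.0]]
ft_force: [0.4, 0.2, -0.8]
opening: 0.0026
35.15 pos [ 0.4798 -0.4411  0.0831] yaw 0.0006 tilt [ 2.e-04 -3.e-04 -1.e+00] F [ 0.4  0.2 -0.8] op 0.0026 q [-0.93  0.51  1.51  0.    1.12  0.65]
```

View pics/w15.png

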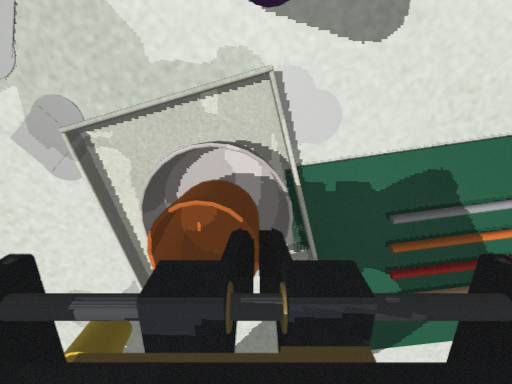

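```bash
python3 -m crank '[[[0,0,8],[0,0,0],0],[[0,0,16],[0,0,0],0],[[0,0,24],[0,0,0],0],[[0,0,29],[0,0,0],0],[[0,0,32],[0,0,0],0],[[0,0,33],[0,0,0],0],[[0,0,33],[0,0,0],0]]'; python3 -m crank '[[[0,0,0.6],[0,0,0],0],[[0,0,1.2],[0,0,0],0],[[0,0,1.2],[0,0,0],0]]'
```

```text
clock: 35.9
eef_pos: [0.4795, -0.4414, 0.0494]
tool_rot: [[1.0, -0.0, -0.0], [-0.0, -1.0, 0.0], [-0.0, -0.0, -1.0]]
ft_force: [-1.3, 0.7, 0.7]
opening: 0.0028
clock: 36.2
eef_pos: [0.4797, -0.4419, 0.0487]
tool_rot: [[1.0, -0.0, 0.001], [-0.0, -1.0, -0.001], [0.001, 0.001, -1.0]]
ft_force: [-0.7, -0.7, 2.5]
opening: 0.0029
```

```bash
python3 -m crank '[[[0,0,0],[0,0,0],6],[[0,0,0],[0,0,0],10],[[0,0,0],[0,0,0],12],[[0,0,0],[0,0,0],14],[[0,0,-15],[0,0,0],14],[[0,0,-45],[0,0,0],14],[[0,0,-90],[0,0,0],30],[[0,0,-135],[0,0,0],50],[[0,0,-165],[0,0,0],60],[[0,0,-165],[0,0,0],60],[[0,0,-165],[0,0,0],60]]'
python3 - <<'E'
from h import *
st()
from tub import tub
tub(.058,68,"o","w16.png"); tub(.046,116,"w")
E
```

```text
clock: 37.3
eef_pos: [0.4799, -0.4417, 0.215]
tool_rot: [[1.0, 0.0, 0.002], [0.0, -1.0, -0.002], [0.002, 0.002, -1.0]]
ft_force: [-0.6, -0.2, -0.1]
opening: 0.0522
37.3 pos [ 0.4799 -0.4417  0.215 ] yaw 0.0001 tilt [ 0.0017 -0.0022 -1.    ] F [-0.6 -0.2 -0.1] op 0.0522 q [-0.93  0.37  1.42  0.    1.35  0.65]
n 545 enc 479.9 -412.1 d 68.0 (want 68 ) lsq [ 480.2 -412. ] d 63.5 px [229. 176.] z nan
n 1726 enc 528.9 -149.9 d 162.6 (want 116 ) lsq [ 515.2 -163.2] d 84.4 px [  8. 146.] z nan
n 1012 enc 479.6 -411.3 d 115.1 (want 116 ) lsq [ 480.2 -411.5] d 110.6 px [229. 174.] z nan
n 273 enc 477.4 -411.1 d 62.3 (want 116 ) lsq [ 478.8 -411.6] d 59.7 px [227. 187.] z nan
```

View pics/w16.png

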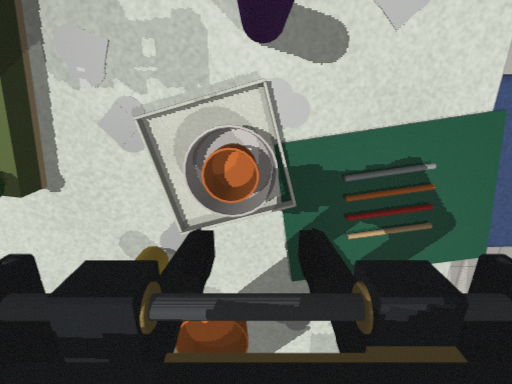

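```bash
python3 -m crank '[[[-20,-20,0],[0,0,0],60],[[-50,-60,0],[0,0,0],60],[[-80,-100,0],[0,0,0],60],[[-105,-135,0],[0,0,0],60],[[-118,-150,0],[0,0,0],60],[[-120,-152,0],[0,0,0],60],[[-120,-152,0],[0,0,0],60],[[-120,-152,0],[0,0,0],60]]'
python3 tub.py .052 49 y w17.png
```

```text
clock: 38.2
eef_pos: [0.36, -0.2902, 0.213]
tool_rot: [[1.0, -0.0, -0.0], [-0.0, -1.0, 0.0], [-0.0, -0.0, -1.0]]
ft_force: [0.1, -0.5, 0.2]
opening: 0.06
38.2 pos [ 0.36   -0.2902  0.213 ] yaw -0.0004 tilt [-0.e+00  1.e-04 -1.e+00] F [ 0.1 -0.5  0.2] op 0.06 q [-0.94 -0.05  1.91  0.    1.29  0.64]
n 351 enc 331.5 -284.3 d 49.2 (want 49 ) lsq [ 331.8 -284.3] d 44.7 px [250. 197.] z nan
```

View pics/w17.png

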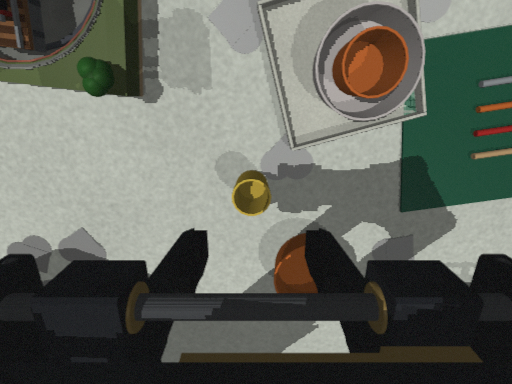

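```bash
python3 - <<'E'
from h import *
st(); plan((.3316,-.3073,.0435),0)
E
python3 -m crank '[[[-10,6,20],[0,0,0],40],[[-28.4,17.1,50],[0,0,0],26],[[-28.4,17.1,80],[0,0,0],26],[[-28.4,17.1,105],[0,0,0],26],[[-28.4,17.1,110],[0,0,0],26],[[-28.4,17.1,110],[0,0,0],26],[[-28.4,17.1,110],[0,0,0],26]]'
python3 tub.py .052 49 y w18.png
```

```text
38.25 pos [ 0.36   -0.2902  0.213 ] yaw -0.0004 tilt [-1.e-04  2.e-04 -1.e+00] F [-0.1  0.5  0. ] op 0.0598 q [-0.94 -0.05  1.91  0.    1.29  0.64]
shift [-28.4  17.1 169.5] rot [-0.0002  0.0001 -0.0004] rows>= 3.5
clock: 38.95
eef_pos: [0.3319, -0.3075, 0.1042]
tool_rot: [[1.0, 0.0, 0.001], [0.0, -1.0, -0.001], [0.001, 0.001, -1.0]]
ft_force: [0.2, -0.0, 0.2]
opening: 0.0261
38.95 pos [ 0.3319 -0.3075  0.1042] yaw 0.0001 tilt [ 8.0e-04 -1.2e-03 -1.0e+00] F [ 0.2 -0.   0.2] op 0.0261 q [-1.01  0.08  2.02  0.    1.04  0.56]
n 708 enc 331.7 -284.4 d 49.2 (want 49 ) lsq [ 332.  -284.6] d 44.4 px [227. 207.] z nan
```

View pics/w18.png

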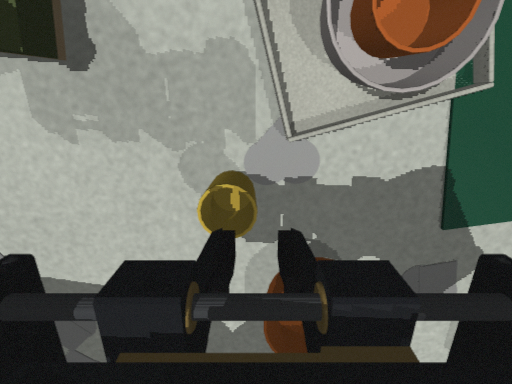

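```bash
python3 -m crank '[[[0,0,30],[0,0,0],26],[[0,0,48],[0,0,0],26],[[0,0,57],[0,0,0],26],[[0,0,60],[0,0,0],26],[[0,0,60],[0,0,0],26],[[0,0,60],[0,0,0],18],[[0,0,60],[0,0,0],8],[[0,0,60],[0,0,0],0],[[0,0,60],[0,0,0],0],[[0,0,60],[0,0,0],0],[[0,0,60],[0,0,0],0]]' 25
python3 -m crank '[[[0,0,-5],[0,0,0],0],[[0,0,-25],[0,0,0],0],[[0,0,-65],[0,0,0],0],[[0,0,-105],[0,0,0],0],[[0,0,-130],[0,0,0],0],[[0,0,-140],[0,0,0],0],[[0,0,-140],[0,0,0],0],[[0,0,-140],[0,0,0],0]]'
python3 - <<'E'
from h import *
st(); grab("wrist","w19.png")
plan((.440,-.40,.184),0)
E
```

```text
clock: 40.1
eef_pos: [0.3315, -0.3071, 0.0438]
tool_rot: [[1.0, -0.0, 0.001], [-0.0, -1.0, -0.001], [0.001, 0.001, -1.0]]
ft_force: [0.1, 0.1, 6.1]
opening: 0.0041
clock: 40.9
eef_pos: [0.3306, -0.3057, 0.1818]
tool_rot: [[1.0, -0.0, -0.001], [-0.0, -1.0, 0.002], [-0.001, -0.002, -1.0]]
ft_force: [0.4, 1.3, -1.1]
opening: 0.0042
40.9 pos [ 0.3306 -0.3057  0.1818] yaw -0.0001 tilt [-0.0012  0.0018 -1.    ] F [ 0.4  1.3 -1.1] op 0.0042 q [-1.01 -0.04  1.96 -0.    1.22  0.56]
shift [109.5  94.5  -3. ] rot [-0.0027  0.0017 -0.0001] rows>= 2.9
```

View pics/w19.png

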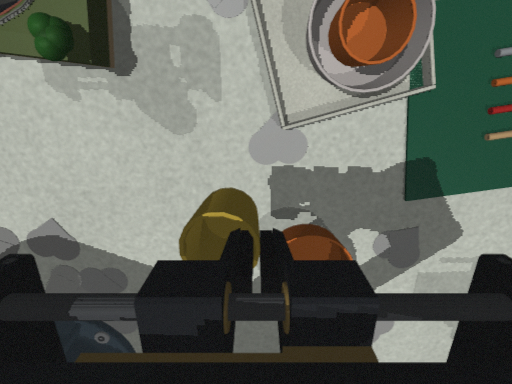

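```bash
python3 -m crank '[[[10,8,0],[0,0,0],0],[[40,35,0],[0,0,0],0],[[75,65,0],[0,0,0],0],[[100,87,0],[0,0,0],0],[[109,95,0],[0,0,0],0],[[109,95,0],[0,0,0],0],[[109,95,0],[0,0,0],0],[[109,95,0],[0,0,0],0]]'
python3 tub.py .058 68 o w20.png
python3 - <<'E'
from h import *
plan((.480,-.4347,.106),0)
E
```

```text
clock: 41.75
eef_pos: [0.4392, -0.4004, 0.1821]
tool_rot: [[1.0, -0.0, -0.001], [-0.0, -1.0, 0.002], [-0.001, -0.002, -1.0]]
ft_force: [-0.4, 1.3, -0.3]
opening: 0.0041
41.75 pos [ 0.4392 -0.4004  0.1821] yaw -0.0001 tilt [-0.0014  0.0019 -1.    ] F [-0.4  1.3 -0.3] op 0.0041 q [-0.94  0.28  1.61 -0.    1.26  0.63]
n 715 enc 479.2 -411.5 d 67.1 (want 68 ) lsq [ 479.7 -411.5] d 63.2 px [268. 147.] z nan
shift [40.7 34.2 76.6] rot [-0.0012  0.0009 -0.0001] rows>= 1.9
```

View pics/w20.png

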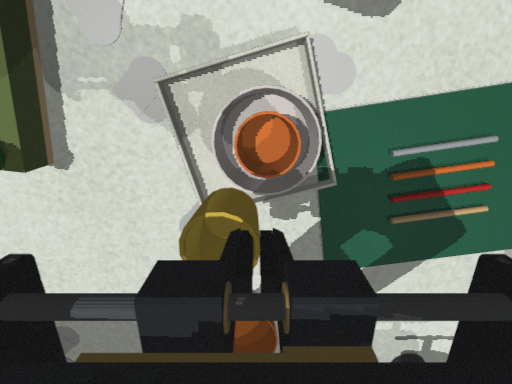

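```bash
python3 -m crank '[[[10,8,5],[0,0,0],0],[[30,25,25],[0,0,0],0],[[40.3,33.5,50],[0,0,0],0],[[40.3,33.5,70],[0,0,0],0],[[40.3,33.5,76],[0,0,0],0],[[40.3,33.5,76],[0,0,0],0],[[40.3,33.5,76],[0,0,0],0]]'
python3 - <<'E'
from h import *
st(); im,d,K,M=grab("wrist"); cv2.imwrite("pics/w21.png",cv2.resize(im[100:300,100:340],None,fx=3,fy=3))
E
```

```text
clock: 42.5
eef_pos: [0.4806, -0.4352, 0.1085]
tool_rot: [[1.0, -0.0, 0.001], [-0.0, -1.0, -0.001], [0.001, 0.001, -1.0]]
ft_force: [-0.6, -1.2, -0.4]
opening: 0.0038
42.5 pos [ 0.4806 -0.4352  0.1085] yaw -0.0001 tilt [ 9.0e-04 -1.2e-03 -1.0e+00] F [-0.6 -1.2 -0.4] op 0.0038 q [-0.92  0.47  1.51 -0.    1.16  0.65]
```

View pics/w21.png

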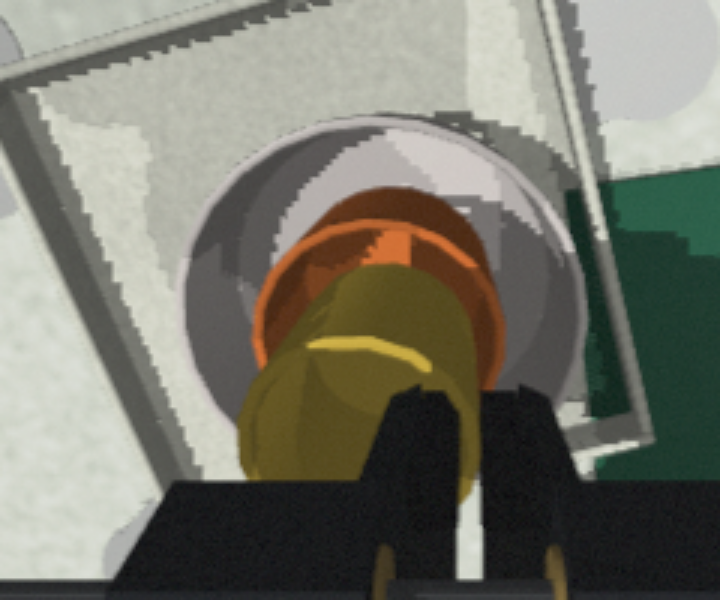

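```bash
python3 -m crank '[[[0,0,6],[0,0,0],0],[[0,0,14],[0,0,0],0],[[0,0,22],[0,0,0],0],[[0,0,28],[0,0,0],0],[[0,0,30],[0,0,0],0],[[0,0,30],[0,0,0],0]]'; python3 -m crank '[[[0,0,5],[0,0,0],0],[[0,0,10],[0,0,0],0],[[0,0,14],[0,0,0],0],[[0,0,15],[0,0,0],0],[[0,0,15],[0,0,0],0]]'
```

```text
clock: 43.15
eef_pos: [0.4802, -0.4346, 0.0764]
tool_rot: [[1.0, -0.0, -0.001], [-0.0, -1.0, 0.001], [-0.001, -0.001, -1.0]]
ft_force: [-0.2, 0.5, 0.4]
opening: 0.0043
clock: 43.65
eef_pos: [0.4803, -0.4348, 0.0619]
tool_rot: [[1.0, -0.0, -0.0], [-0.0, -1.0, 0.0], [-0.0, -0.0, -1.0]]
ft_force: [0.1, 0.2, 0.2]
opening: 0.0039
```

```bash
python3 -m crank '[[[0,0,1],[0,0,0],0],[[0,0,2],[0,0,0],0],[[0,0,2],[0,0,0],0],[[0,0,2],[0,0,0],6],[[0,0,2],[0,0,0],10],[[0,0,2],[0,0,0],12],[[0,0,2],[0,0,0],12],[[0,0,2],[0,0,0],12],[[0,0,-10],[0,0,0],12],[[0,0,-35],[0,0,0],12],[[0,0,-75],[0,0,0],20],[[0,0,-120],[0,0,0],40],[[0,0,-155],[0,0,0],60],[[0,0,-155],[0,0,0],60],[[0,0,-155],[0,0,0],60]]'
python3 - <<'E'
from h import *
st()
from tub import tub
tub(.064,49,"y","w22.png"); tub(.058,68,"o"); tub(.046,116,"w")
im,d,K,M=grab("wrist"); cv2.imwrite("pics/w22c.png",cv2.resize(im[60:260,120:320],None,fx=3,fy=3))
P=cloud(d,K,M)
for n,r in (("s",.023),("m",.0325),("xl",.0565)):
    c=np.array([.480,-.412]); 
    rr=np.hypot(P[...,0]-c[0],P[...,1]-c[1]); a=np.arctan2(P[...,1]-c[1],P[...,0]-c[0])
    print(n,[round(float(np.nanpercentile(P[...,2][(abs(rr-r)<.006)&(abs(np.angle(np.exp(1j*(a-t))))<.35)],97)),4) for t in np.arange(0,6.2,np.pi/4)])
E
```

```text
clock: 45.15
eef_pos: [0.4809, -0.4355, 0.2192]
tool_rot: [[1.0, 0.0, 0.002], [0.0, -1.0, -0.003], [0.002, 0.003, -1.0]]
ft_force: [-0.6, -0.3, -0.9]
opening: 0.0494
45.15 pos [ 0.4809 -0.4355  0.2192] yaw 0.0 tilt [ 0.002  -0.0025 -1.    ] F [-0.6 -0.3 -0.9] op 0.0494 q [-0.92  0.36  1.43  0.    1.35  0.65]
n 383 enc 482.6 -416.5 d 48.8 (want 49 ) lsq [ 482.7 -416.3] d 44.9 px [239. 175.] z nan
n 521 enc 480.0 -411.9 d 67.7 (want 68 ) lsq [ 480.2 -412.2] d 63.3 px [235. 176.] z nan
n 3012 enc 554.4 -152.2 d 212.8 (want 116 ) lsq [ 536.6 -184.3] d 122.7 px [ 11. 124.] z nan
n 979 enc 479.5 -411.2 d 115.2 (want 116 ) lsq [ 480.2 -411.4] d 110.5 px [236. 174.] z nan
n 232 enc 477.1 -411.3 d 61.9 (want 116 ) lsq [ 478.8 -412.1] d 59.9 px [232. 187.] z 0.0465
s [0.3174, 0.3165, 0.0643, 0.2842, 0.064, 0.0638, 0.0645, 0.3172]
m [0.2971, 0.3173, 0.3029, 0.0585, 0.0584, 0.0584, 0.064, 0.3173]
xl [0.0464, 0.2994, 0.2998, 0.0463, 0.0462, 0.046, 0.3068, 0.3172]
```

View pics/w22c.png

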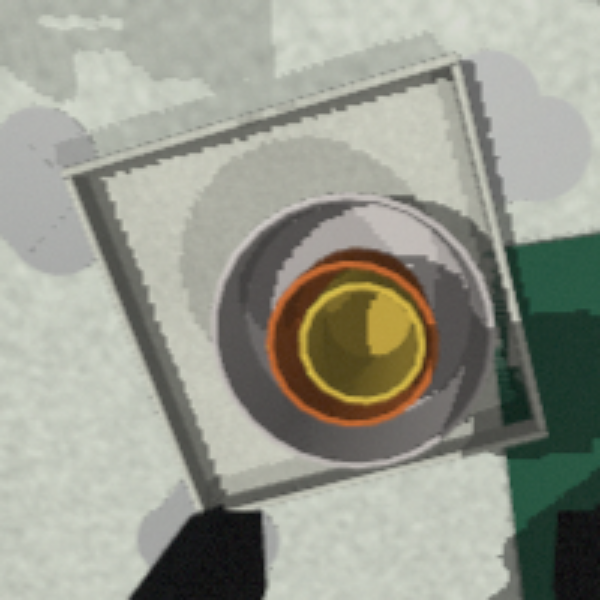

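Run:
```python
from h import *
K,M,_=cam("wrist")
c=np.array([(70,175),(457,60),(545,432),(208,505)])/3+[120,60]
Q=atheight(c,.022,K,M); print(np.round(Q,3),"centre",Q[:,:2].mean(0),"dist",np.linalg.norm(Q[:,:2].mean(0)-[.48,-.4115]))
im,d,K,M=grab("top","top3.png"); grab("scene","s11.png")
cv2.imwrite("pics/top3c.png",cv2.resize(im[100:240,100:400],None,fx=2.6,fy=2.6,interpolation=cv2.INTER_CUBIC))
P=cloud(d,K,M)
for q in pinpoint("top","engine_bonnet")[:1]: print(q["location"],atheight(q["location"],.086,K,M))
```

```text
[[ 0.541 -0.296  0.022]
 [ 0.585 -0.453  0.022]
 [ 0.429 -0.496  0.022]
 [ 0.391 -0.34   0.022]] centre [ 0.48642698 -0.39593966] dist 0.016835388735938605
[265.7, 171.0] [[ 0.56356296 -0.04032948  0.086     ]]
```

View pics/top3c.png

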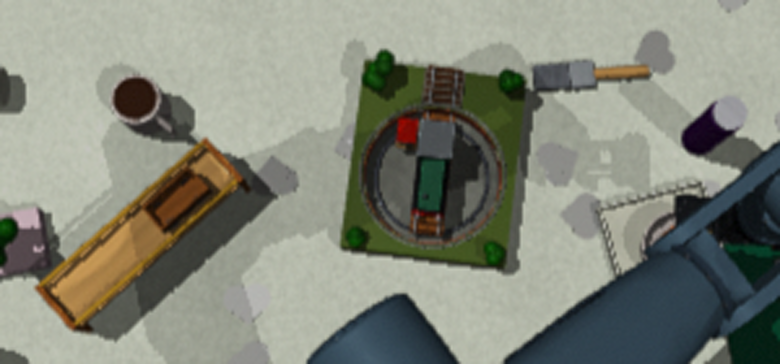

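View pics/s11.png

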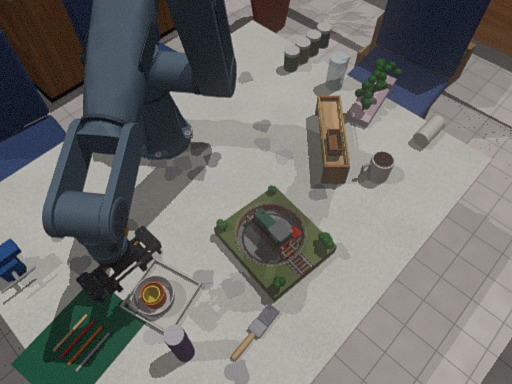

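```bash
python3 -c "
from station import *
print(close_job())"
```

```text
the job is handed in; nothing more can be done
None
```

The job is done and handed in at about 45 s on the robot's clock; no verdict is reported.

- **Bridge:** I lifted it off the pin, turned it end for end and seated it again with the cabin at the entry end. It touched the pin lightly on the way down, and a shift of about 1 mm cleared that. Seated, the deck measured 45.4 mm high and level, about 0.002 rad off its first line.
- **Engine:** I lifted it over the rack rail and set it on the bridge rails, cab towards the entry. After release the bonnet top was at 101.6 mm (expected 102) and the cab roof at 118.7 mm (expected 119). It was in line with the bridge, about 0.5 mm off sideways and within the bridge ends.
- **Tubs:** The blue tub was not there. The orange tub is in the white one and the yellow tub is in the orange one. The rims were at 46, 58 and 64 mm, which is fully down, and the yellow tub is about 5 mm off centre. The white tub stands about 17 mm from the tray centre.
- **Left alone:** The big orange look-alike, the wagon, can, mug and brush were not touched, and the last pictures show no visible change in the wagon, can, mug and brush. The arm ended clear of everything.

**Disagreeing checks:** The networks' positions from the top camera were up to about 15 mm off the wrist camera. I relied on the wrist camera because its measured sizes matched the given ones. I took no close wrist picture of the bridge after nesting the tubs; the last overview pictures showed bridge and engine in place.

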